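# Line up the setting rings by size

## Task

Line up the four dark steel setting rings on the calibration board for the probe check, one on each yellow pad, in order of size: the smallest on the pad next to the red block, then larger and larger to the largest at the far end. Lay each ring flat and centred on its pad, let go of it, and leave the reference sphere (white ball on a stem) where it stands.

Things in the scene. Friction and masses are not known exactly. Their poses are not given: they have to be found in the camera images.
- ring_32_center (a point): the smallest steel setting ring: a plain dark (blackened) ring lying flat, outer diameter 32 mm, bore 16 mm, height 30 mm, loose, 0.1 to 0.55 kg. The point is its centre, half-way up (15 mm above its underside); z is the ring's axis, up
- ring_42_center (a point): the second smallest steel setting ring: a plain dark (blackened) ring lying flat, outer diameter 42 mm, bore 24 mm, height 30 mm, loose, 0.1 to 0.55 kg. The point is its centre, half-way up (15 mm above its underside); z is the ring's axis, up
- ring_52_center (a point): the second largest steel setting ring: a plain dark (blackened) ring lying flat, outer diameter 52 mm, bore 32 mm, height 30 mm, loose, 0.1 to 0.55 kg. The point is its centre, half-way up (15 mm above its underside); z is the ring's axis, up
- ring_62_center (a point): the largest steel setting ring: a plain dark (blackened) ring lying flat, outer diameter 62 mm, bore 40 mm, height 30 mm, loose, 0.1 to 0.55 kg. The point is its centre, half-way up (15 mm above its underside); z is the ring's axis, up
- pad_a: one of four identical flat yellow round pads, 74 mm across and 3 mm thick, fixed in a straight row 92 mm apart on the bright metal calibration board (100 x 440 mm, 10 mm thick, lying on the table). Which letter stands where along the row differs each time. Origin: centre of the pad's underside, its top 3 mm above that and 13 mm above the table; y points along the row (turned less than 10 degrees from the world's y), z up
- pad_b: one of four identical flat yellow round pads, 74 mm across and 3 mm thick, fixed in a straight row 92 mm apart on the bright metal calibration board (100 x 440 mm, 10 mm thick, lying on the table). Which letter stands where along the row differs each time. Origin: centre of the pad's underside, its top 3 mm above that and 13 mm above the table; y points along the row (turned less than 10 degrees from the world's y), z up
- pad_c: one of four identical flat yellow round pads, 74 mm across and 3 mm thick, fixed in a straight row 92 mm apart on the bright metal calibration board (100 x 440 mm, 10 mm thick, lying on the table). Which letter stands where along the row differs each time. Origin: centre of the pad's underside, its top 3 mm above that and 13 mm above the table; y points along the row (turned less than 10 degrees from the world's y), z up
- pad_d: one of four identical flat yellow round pads, 74 mm across and 3 mm thick, fixed in a straight row 92 mm apart on the bright metal calibration board (100 x 440 mm, 10 mm thick, lying on the table). Which letter stands where along the row differs each time. Origin: centre of the pad's underside, its top 3 mm above that and 13 mm above the table; y points along the row (turned less than 10 degrees from the world's y), z up
- red_block: red block fixed on the board at one end of the row of pads (either end), 28 mm along the row, 80 mm across it, 22 mm high; a like white block stands at the other end. Origin: centre of its underside, on the line of the pads and 62 mm from the centre of the nearest pad; y points along the row, z up
- ref_sphere: fragile reference sphere, loose, to be left alone: a white ball 25 mm across on a thin steel stem on a round brass foot 50 mm across, 58 mm tall in all, standing among the rings together with a small wooden case (50 x 36 x 26 mm) and a green pot (48 mm across, 45 mm tall). Origin: centre of the underside of its foot, z up
Not all that is in view belongs to the job. What is shaped like the part that bears ring_32_center but pink is not meant.

How it is judged:
By the outcome, as a careful person would: the job done as asked, in the order asked, and still so for the second after the job is handed in, with the robot touching nothing.
It also fails if it takes over 99 s, if anything falls off the work surface, if the arm or the gripper's body presses on something with over 40 N, if the wrist force passes 120 N, or if a joint passes its speed limit or range.

## Robot

A 7-joint arm with a two-finger parallel gripper is mounted at the origin on the work surface. World frame = base frame: x ahead of the robot, y to its left, z up, the work surface at z = 0. Lengths are in m, angles in rad, forces in N, time in s.
With the tool pointing down it reaches from about 0.35 to 0.775 m from the base axis. Payload 3.1 kg.
Tool frame: the origin (TCP) lies between the finger pads; the fingertips stand 8 mm ahead of it and the grasp point (between the pads) lies 11 mm behind it; z points along the fingers, y is the direction in which the jaws open and shut (so a half turn about z gives the same grasp; the last joint's range is limited). The gripper opens to 85 mm and grips with 20 to 120 N. Pads are 22 mm wide; open, the fingers measure 114 mm over their backs; the gripper's body (76 mm by 85 mm) begins 54 mm behind the grasp point. The pads swing forward as they close: fully open they stand 13 mm farther back than shut.
Start: joints at [-1.185, 0.311, 0.014, 1.512, -0.004, 1.319, -0.027], TCP at [0.228, 0.5, 0.239] pointing down, gripper open.
Joint ranges: [-2.7, 2.7], [-0.3, 1.91], [-1.27, 1.3], [0.12, 2.57], [-1.44, 4.58], [0.2, 2.03], [-3.05, 3.05]. Speed limits (rad/s): [2.79, 2.79, 3.14, 3.14, 3.14, 3.14, 3.14].

## Interface

Orientations are given as a unit quaternion [w, x, y, z].
In Python, from bench import arm gives the robot as it stands.
- The arm moves only by the tool play_rows, never from a script. Its argument "deltas" is a list that holds one entry, the list of rows, each a list of 7 numbers: the shift along the tool's x, y, z scaled (see below), then the turn, a rotation vector about the tool's x, y, z scaled (see below), then the closure, from -1 (fully open) to 1 (shut), so that 0 is half open. In form: [[[dx, dy, dz, rx, ry, rz, claw], ...]]. A call has 1 to 12 rows; each row shifts and turns the pose as measured when the row begins, along the tool's axes as they then stand; what a row does not reach is not made up. The controller multiplies each number of a shift by 0.6 m and each number of a turn by 30 degrees. A row lasts 1/8 s, in which the tool goes at most 62.5 mm and 10.7 degrees, less where a joint would pass 70% of its speed; a pose out of reach is approached as far as the arm can. A call with a number of a shift or a turn outside -1 to 1 is refused whole. A call with a gripper value outside its range is refused whole. The fingers move at their own pace and stop on an object; the grip force is fixed at half the most. Time passes only in rows, so rows that do not move let the fingers close. It gives the time, the measured TCP pose, the force and the opening at its end, in the units of the state.
- arm.sense(): the state, without advancing time (a new reading comes with each control period).
- arm.capture(name): name is "side" or "top" or "wrist"; returns a dict with "frame" (420x560x3 uint8, blue, green, red), "fov_y" (degrees; the focal length in pixels is half the picture's height over the tangent of half this angle, whatever the lens; pixels are square), "cx", "cy" (the principal point, pixels), "T" (4x4, takes a point from camera to world coordinates); the wrist camera has in their place "tool_from_camera" (4x4, takes a point from camera to tool coordinates, whose origin is the TCP and whose axes are the flange's). Camera axes: x right, y up, looking along -z (the intrinsics and any distortion apply to the point x, -y, -z); pixel columns grow to the right and rows downward; lengths in m; the calibration is good to about 2 mm. A picture is of the moment at which its call begins: read the wrist's pose just before it. There is no depth.
- arm.finish_job(): hands the job in, once; it reports no verdict.
The state is a dict: "time_s": time; "joints": joint angles; "qvel": joint speeds; "tau": joint torques, N m; "ee_pos": TCP position; "orientation": TCP orientation; "ft_force": force on the tool from outside, world axes, zero at the start; "torque": the same for the moment, N m; "opening": finger opening in m.
Only numpy, scipy, OpenCV 4.12 (cv2) and the standard library are available. Lean on these libraries where they do the work, as an engineer would, in place of code of your own. Each camera call takes 0.05 s, during which the arm holds its last target.

## Working session

There is one attempt and no reset: what is moved stays moved. The work goes in short steps, Python scripts to look and compute and a tool call to move; the robot and the scene stay as the last step left them, time stands still between calls to the robot, and variables do not carry over. Pictures are saved under pics/ and viewed, and the job is handed in when it is done.

Besides the shell and the picture viewer there is one more tool, called by a JSON object that holds its "api" and its "payload", one argument or row to a line. play_rows: Moves the arm, as the interface text tells. Shifts and turns lie within -1 to 1; 1 stands for 0.6 m of shift or 30 degrees of turn. Its arguments: {"type":"object","properties":{"deltas":{"type":"array"}},"required":["deltas"]}

```bash
mkdir -p pics; ls
python3 - <<'E'
from bench import arm
import cv2
s=arm.sense();print(s)
for n in ["side","top","wrist"]:
    c=arm.capture(n);cv2.imwrite(f"pics/{n}0.png",c["frame"]);print({k:v for k,v in c.items() if k!="frame"})
E
```

```text
pics
{'time_s': 0.0, 'joints': array([-1.18467634,  0.31173826,  0.01399932,  1.51310257, -0.0044173 ,
        1.31915779, -0.02718593]), 'qvel': array([-1.85783272e-04, -1.06484674e-03,  1.06066394e-03,  1.24322960e-03,
       -5.11732807e-05, -4.56933783e-04,  3.55004997e-06]), 'tau': array([-3.18078819e-04, -3.79908371e+01,  1.45704844e-01, -2.30595624e+01,
        1.20438388e-02,  1.33287164e-02, -2.52147871e-06]), 'ee_pos': array([0.22787781, 0.49978302, 0.23819576]), 'orientation': array([-2.11507636e-04,  2.12243470e-01,  9.77216096e-01, -1.16852512e-03]), 'ft_force': array([-0.90589319, -0.23827545, -0.33989195]), 'torque': array([-0.01777597,  0.01670112,  0.01491875]), 'opening': 0.08517589146411714}
{'fov_y': 53.22667349843609, 'cx': 275.1037474641716, 'cy': 210.79809891657254, 'T': array([[-0.9916851 ,  0.08497326, -0.0966447 ,  0.46348038],
       [-0.1286113 , -0.62846257,  0.76713359,  0.76249449],
       [ 0.00444826,  0.77318455,  0.63416549,  0.64181967],
       [ 0.        ,  0.        ,  0.        ,  1.        ]])}
{'fov_y': 52.258339871125784, 'cx': 284.34097010244244, 'cy': 213.8686138831148, 'T': array([[-0.02900284,  0.98833708, -0.14949466,  0.39099152],
       [-0.99942947, -0.03126202, -0.01278386,  0.01545963],
       [-0.01730827,  0.1490386 ,  0.98867989,  1.09356146],
       [ 0.        ,  0.        ,  0.        ,  1.        ]])}
{'fov_y': 71.07653927955344, 'cx': 273.8190398553613, 'cy': 205.81475464994566, 'tool_from_camera': array([[-1.97042557e-03,  9.57282728e-01,  2.89146841e-01,
         7.29608833e-02],
       [ 9.99998007e-01,  1.79328957e-03,  8.77535114e-04,
        -1.31368713e-03],
       [ 3.21525193e-04,  2.89147994e-01, -9.57284354e-01,
        -1.34452514e-01],
       [ 0.00000000e+00,  0.00000000e+00,  0.00000000e+00,
         1.00000000e+00]])}
```

View pics/top0.png

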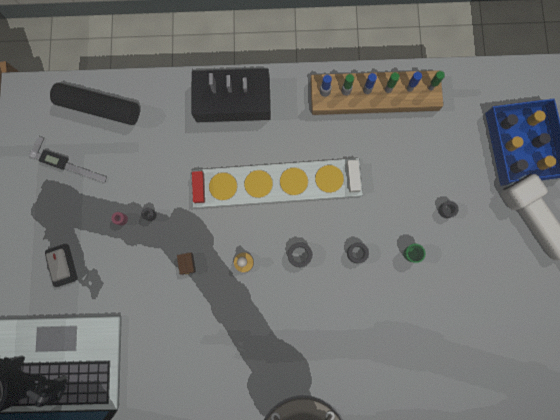

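View pics/side0.png

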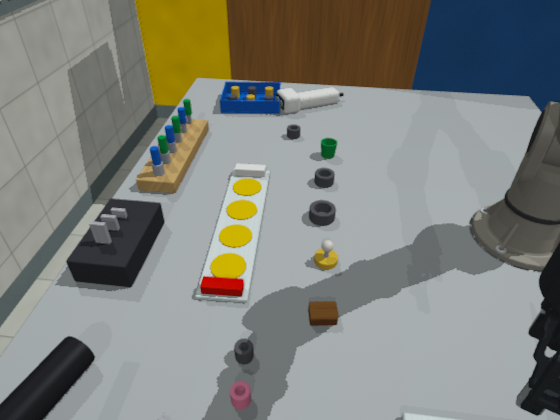

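View pics/wrist0.png

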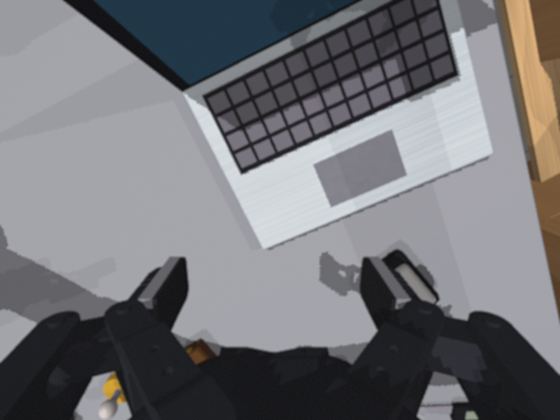

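```bash
cat > h.py <<'E'
from bench import arm
import numpy as np, cv2
from scipy.spatial.transform import Rotation as R
def pose():
    s=arm.sense(); q=s["orientation"]
    T=np.eye(4);T[:3,:3]=R.from_quat([q[1],q[2],q[3],q[0]]).as_matrix();T[:3,3]=s["ee_pos"]
    return T
def cap(n,save=None):
    P=pose(); c=arm.capture(n)
    if n=="wrist": c["T"]=P@c["tool_from_camera"]
    if save: cv2.imwrite("pics/"+save,c["frame"])
    return c
def ray(c,u,v):
    f=210/np.tan(np.radians(c["fov_y"]/2))
    d=np.array([(u-c["cx"])/f,-(v-c["cy"])/f,-1]); return c["T"][:3,3],c["T"][:3,:3]@d
def onz(c,u,v,z):
    o,d=ray(c,u,v); return o+d*(z-o[2])/d[2]
def proj(c,p):
    f=210/np.tan(np.radians(c["fov_y"]/2))
    q=np.linalg.inv(c["T"])@np.append(p,1); return np.array([c["cx"]+f*q[0]/-q[2],c["cy"]-f*q[1]/-q[2]])
def blobs(m,amin=30):
    cs,_=cv2.findContours(m.astype(np.uint8),cv2.RETR_EXTERNAL,cv2.CHAIN_APPROX_NONE)
    o=[]
    for k in cs:
        if cv2.contourArea(k)>=amin and len(k)>=5: o.append((k,cv2.fitEllipse(k),cv2.contourArea(k)))
    return o
E
python3 - <<'E'
from h import *
for n in ["top","side"]:
    c=cap(n);hsv=cv2.cvtColor(c["frame"],cv2.COLOR_BGR2HSV);H,S,V=cv2.split(hsv)
    for nm,m,z in [("yellow",(H>18)&(H<35)&(S>150)&(V>120),.013),("red",((H<6)|(H>174))&(S>190)&(V>70),.022),("dark",(V<70)&(S<90),.03)]:
        for k,e,a in blobs(m,25):
            (u,v),ax,_=e
            if a<3000: print(n,nm,np.round((u,v)),np.round(ax),a,np.round(onz(c,u,v,z),3))
    if n=="top":
        cv2.imwrite("pics/topz.png",cv2.resize(c["frame"][150:280,100:480],None,fx=2.1,fy=2.1,interpolation=cv2.INTER_CUBIC))
E
```

```text
top yellow [223. 186.] [25. 26.] 506.5 [0.632 0.187 0.013]
top yellow [258. 183.] [25. 26.] 513.5 [0.636 0.095 0.013]
top yellow [293. 181.] [25. 26.] 511.0 [0.64  0.004 0.013]
top yellow [329. 178.] [25. 26.] 513.5 [ 0.643 -0.088  0.013]
top dark [301. 416.] [ 8. 39.] 175.0 [0.071 0.003 0.03 ]
top dark [304. 457.] [ 97. 120.] 207.5 [-0.018  0.001  0.03 ]
top dark [191. 264.] [ 7. 21.] 27.0 [0.434 0.265 0.03 ]
top dark [416. 254.] [11. 13.] 110.5 [ 0.441 -0.292  0.03 ]
top dark [ 59. 265.] [31. 40.] 352.5 [0.441 0.594 0.03 ]
top dark [149. 215.] [11. 14.] 96.5 [0.559 0.372 0.03 ]
top dark [452. 208.] [ 7. 10.] 39.0 [ 0.553 -0.39   0.03 ]
top dark [445. 210.] [12. 14.] 49.0 [ 0.548 -0.373  0.03 ]
top dark [515. 182.] [ 2. 30.] 28.5 [ 0.614 -0.555  0.03 ]
top dark [517. 166.] [10. 17.] 109.0 [ 0.654 -0.564  0.03 ]
top dark [ 53. 159.] [13. 32.] 302.5 [0.714 0.623 0.03 ]
top dark [541. 140.] [10. 20.] 140.0 [ 0.722 -0.631  0.03 ]
top dark [508. 122.] [ 9. 17.] 121.5 [ 0.773 -0.554  0.03 ]
top dark [ 95. 103.] [ 24. 114.] 1909.0 [0.862 0.52  0.03 ]
top dark [388.  84.] [ 4. 13.] 31.0 [ 0
[... 626 characters left out ...]
 [17. 50.] 620.5 [0.63  0.251 0.022]
side dark [245. 353.] [17. 23.] 278.0 [0.559 0.39  0.03 ]
side dark [321. 218.] [14. 26.] 195.5 [0.451 0.033 0.03 ]
side dark [323. 207.] [ 9. 17.] 116.5 [ 0.449 -0.005  0.03 ]
side dark [493. 208.] [ 5. 18.] 57.0 [ 0.054 -0.055  0.03 ]
side dark [323. 181.] [11. 19.] 134.0 [ 0.452 -0.11   0.03 ]
side dark [324. 173.] [ 6. 11.] 54.0 [ 0.45  -0.148  0.03 ]
side dark [553. 156.] [17. 24.] 109.5 [-0.17  -0.316  0.03 ]
side dark [293. 134.] [ 9. 13.] 80.0 [ 0.552 -0.342  0.03 ]
side dark [557. 132.] [ 5. 29.] 47.0 [-0.236 -0.463  0.03 ]
side dark [495. 218.] [69. 74.] 980.0 [ 0.062 -0.017  0.03 ]
side dark [117. 161.] [ 11. 151.] 1023.0 [ 1.004 -0.131  0.03 ]
```

View pics/topz.png

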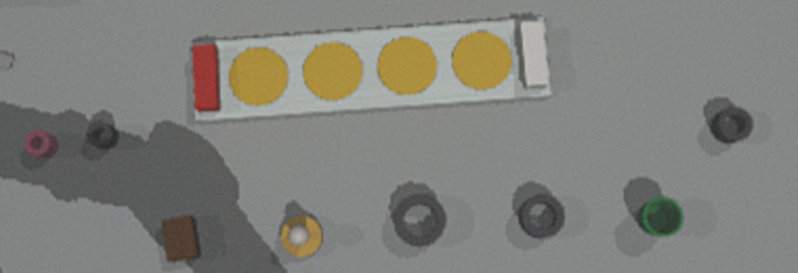

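{"api": "play_rows", "payload": {
  "deltas": [
    [[0,0,0,0,0,0.312,-1],[0,0,0,0,0,0.312,-1],[0,0,0,0,0,0.312,-1],[0,0,0,0,0,0.312,-1],[0,0,0,0,0,0.312,-1],[0,0,0,0,0,0.312,-1],[0,0,0,0,0,0.312,-1]]
  ]
}}

```text
time_s: 1.12
ee_pos: [0.2275, 0.4992, 0.2373]
orientation: [0.001, 0.72, 0.693, -0.002]
ft_force: [1.1, 0.1, 1.1]
opening: 0.0853
```

{"api": "play_rows", "payload": {
  "deltas": [
    [[-0.046,0.08,0,0,0,-0.02,-1],[-0.046,0.08,0,0,0,-0.02,-1],[-0.046,0.08,0,0,0,-0.02,-1],[-0.046,0.08,0,0,0,-0.02,-1],[-0.046,0.08,0,0,0,-0.02,-1],[-0.046,0.08,0,0,0,-0.02,-1],[-0.046,0.08,0,0,0,-0.02,-1],[0,0,0,0,0,0,-1]]
  ]
}}

```text
time_s: 2.12
ee_pos: [0.5701, 0.3016, 0.2339]
orientation: [0.0, 0.691, 0.723, -0.003]
ft_force: [-0.4, -0.4, 0.7]
opening: 0.0855
```

Run:
```python
from h import *
c=cap("wrist","w1.png");print(pose().round(3))
```

```text
[[-0.05   0.999 -0.006  0.568]
 [ 0.999  0.05  -0.002  0.305]
 [-0.002 -0.006 -1.     0.234]
 [ 0.     0.     0.     1.   ]]
```

View pics/w1.png

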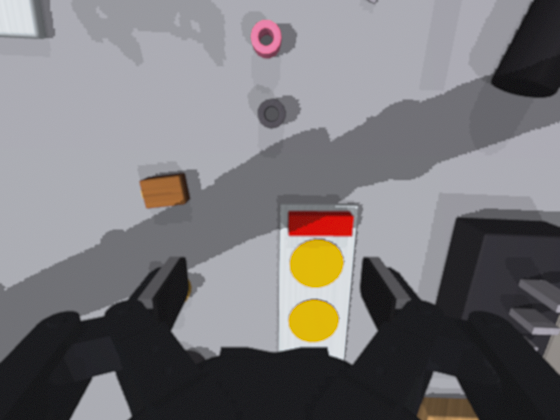

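```bash
cat >> h.py <<'E'
def yellow(c):
    H,S,V=cv2.split(cv2.cvtColor(c["frame"],cv2.COLOR_BGR2HSV))
    return [(e,a,onz(c,*e[0],.013)) for k,e,a in blobs((H>18)&(H<35)&(S>150)&(V>100),200)]
def ring(c,u,v,r=45,f=3,name="z.png",th=75):
    """threshold dark near (u,v); returns outer hull and holes"""
    y0,x0=int(max(v-r,0)),int(max(u-r,0));im=c["frame"][y0:int(v+r),x0:int(u+r)]
    g=cv2.cvtColor(im,cv2.COLOR_BGR2GRAY);g=cv2.resize(g,None,fx=4,fy=4,interpolation=cv2.INTER_CUBIC)
    cv2.imwrite("pics/"+name,cv2.resize(im,None,fx=6,fy=6,interpolation=cv2.INTER_CUBIC));return g,x0,y0
E
python3 - <<'E'
from h import *
c=cap("wrist")
for e,a,p in yellow(c): print(np.round(e[0]),np.round(e[1]),a,p.round(4))
g,x0,y0=ring(c,271,113,30,name="r1.png");print(x0,y0);print(g[::8,::8])
for z in (0,.03): print(onz(c,271,113,z))
E
```

```text
[314. 323.] [40. 48.] 1531.0 [0.6343 0.0959 0.013 ]
[318. 266.] [46. 52.] 1880.5 [0.6309 0.1873 0.013 ]
241 83
[[172 172 172 172 171 172 171 172 164 163 164 163 163 163 164 163 163 163
  164 162 163 167 172 172 173 172 172 172 173 172]
 [173 172 172 172 172 172 172 172 165 163 163 163 164 163 163 163 164 163
  163 163 167 171 172 173 172 171 172 172 172 172]
 [172 172 171 173 172 173 173 171 164 162 163 163 162 163 164 163 163 163
  163 162 167 173 172 172 173 172 172 172 172 173]
 [172 172 173 172 172 173 171 172 167 156 147 147 149 161 164 164 163 163
  163 165 169 172 173 172 172 172 173 172 173 172]
 [173 172 172 172 172 172 172 171 158 147 143 144 144 154 156 156 163 163
  163 167 172 173 172 172 172 173 172 172 172 173]
 [173 173 172 173 172 173 171 159 153 150 145 144 144 144 144 144 154 163
  166 171 172 172 173 173 172 173 172 172 172 172]
 [173 172 172 172 172 172 166 154 152 152 151 151 145 144 144 144 148 157
  168 172 172 173 173 173 172 173 172 173 173 173]
 [172 172 172 172 173 165 155 152 153 154 154 153 148 148 148 148 152 155
  170 173 173 173 173 174 174 174 174 17
[... 2131 characters left out ...]
172]
 [172 173 172 172 172 172 173 171 173 172 167 163 163 164 163 158 150 152
  156 158 163 163 163 172 173 172 172 173 173 173]
 [173 172 173 173 172 173 171 173 173 172 165 163 164 163 164 164 164 164
  164 164 164 164 164 171 172 173 172 173 173 171]
 [173 172 172 172 173 172 172 172 172 172 165 163 164 163 163 163 164 163
  164 164 163 163 164 170 173 174 175 171 169 137]
 [172 172 172 173 172 172 172 172 173 173 165 163 163 164 164 163 163 163
  163 163 164 163 164 171 172 156 151 132 125 114]
 [172 172 172 173 172 172 172 172 173 172 164 164 163 163 163 163 163 164
  163 164 163 164 162 168 155 121 113 111 112 113]]
[0.55898894 0.38066536 0.        ]
[0.55948651 0.38039821 0.03      ]
```

View pics/r1.png

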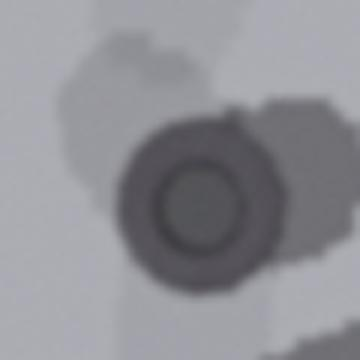

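```bash
cat >> h.py <<'E'
def ringfit(c,u,v,r,th,name):
    g,x0,y0=ring(c,u,v,r,name=name)
    b=blobs(g<th,400)
    for k,e,a in b:
        p=((e[0][0]+.5)/4-.5+x0,(e[0][1]+.5)/4-.5+y0)
        w=onz(c,*p,.03);f=210/np.tan(np.radians(c["fov_y"]/2));d=c["T"][2,3]-.03
        print(np.round(p,1),"dia mm",np.round(np.array(e[1])/4*d/f*1000,1),w.round(4))
def go(x,y,z,rz=None):
    """units needed in tool axes"""
    P=pose();d=P[:3,:3].T@(np.array([x,y,z])-P[:3,3]);print("pos",P[:3,3].round(4),"yaw",np.degrees(np.arctan2(P[1,0],P[0,0])).round(2),"units",(d/.6).round(4), "tilt",P[:3,2].round(4))
E
python3 - <<'E'
from h import *
c=cap("wrist")
ringfit(c,274,117,24,98,"r1.png")
go(.5595,.377,.10)
E
```

```text
[276.7 119.6] dia mm [31.4 32.5] [0.5637 0.3768 0.03  ]
pos [0.5647 0.3091 0.2346] yaw 93.23 units [ 0.1133 -0.0005  0.2245] tilt [-7.6e-03  8.0e-04 -1.0e+00]
```

{"api": "play_rows", "payload": {
  "deltas": [
    [[0.038,0,0.07,0,0,0,-1],[0.038,0,0.07,0,0,0,-1],[0.038,0,0.07,0,0,0,-1],[0,0,0,0,0,0,-1],[0,0,0,0,0,0,-1]]
  ]
}}

```text
time_s: 2.9
ee_pos: [0.5529, 0.3894, 0.1103]
orientation: [-0.006, 0.682, 0.732, 0.001]
ft_force: [0.0, -0.0, 0.7]
opening: 0.0857
```

Run:
```python
from h import *
c=cap("wrist","w2.png")
ringfit(c,*proj(c,[.5637,.3768,.03]),45,98,"r1.png")
go(.5637,.3768,.016)
```

```text
[285.9 227.5] dia mm [29.3 35.5] [0.5624 0.3805 0.03  ]
pos [0.5522 0.3898 0.11  ] yaw 94.08 units [-0.0247  0.0187  0.1563] tilt [-0.0078  0.0103 -0.9999]
```

View pics/w2.png

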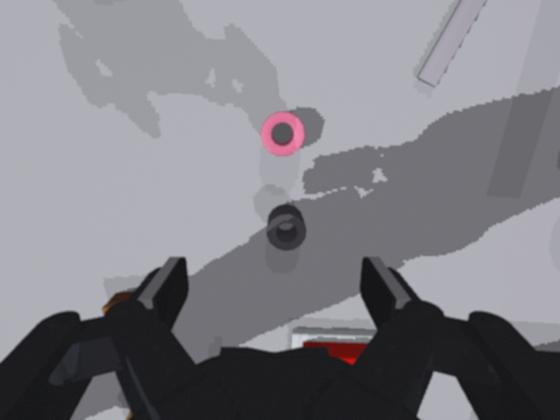

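{"api": "play_rows", "payload": {
  "deltas": [
    [[-0.021,0.018,0.02,0,0,-0.03,-1],[0,0,0.03,0,0,-0.03,-1],[0,0,0,0,0,0,-1],[0,0,0,0,0,0,-1]]
  ]
}}

```text
time_s: 3.45
ee_pos: [0.5666, 0.3789, 0.0859]
orientation: [-0.005, 0.67, 0.742, 0.006]
ft_force: [0.4, 0.0, 0.1]
opening: 0.0856
```

Run:
```python
from h import *
c=cap("wrist","w2.png")
u,v=proj(c,[.5637,.3768,.03]);print(u,v)
ring(c,u,v,60,name="r1.png")
go(.5632,.3768,.016)
```

```text
269.4635465678845 229.8386219602169
pos [0.5661 0.3792 0.0857] yaw 95.9 units [-0.0053 -0.0055  0.1161] tilt [-0.      0.0165 -0.9999]
```

View pics/r1.png

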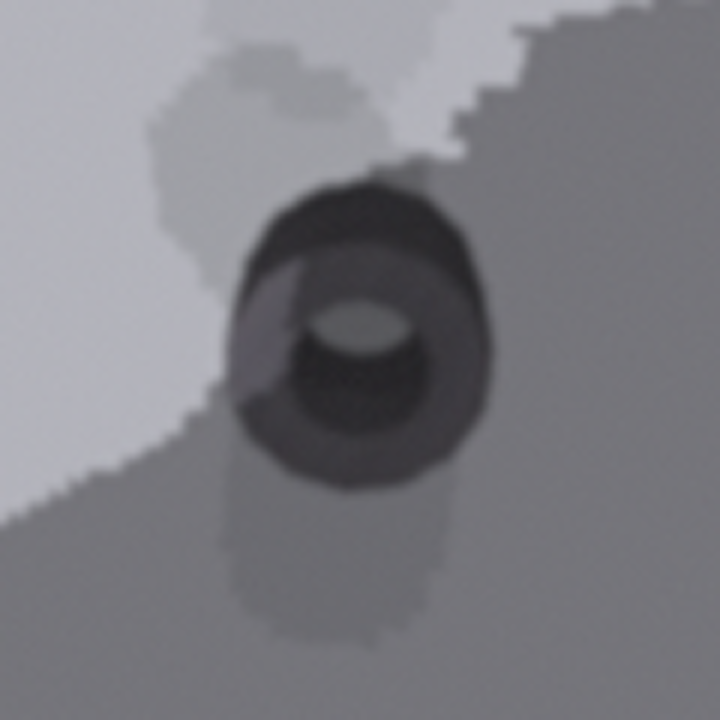

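{"api": "play_rows", "payload": {
  "deltas": [
    [[-0.004,-0.004,0.03,0,-0.03,0.05,-1],[0,0,0.03,0,0,0.04,-1],[0,0,0.03,0,0,0.04,-1],[0,0,0,0,0,0,-1],[0,0,0,0,0,0,-1]]
  ]
}}

```text
time_s: 4.12
ee_pos: [0.5624, 0.3774, 0.0266]
orientation: [0.0, 0.696, 0.718, -0.001]
ft_force: [0.3, 0.2, -0.0]
opening: 0.0852
```

Run:
```python
from h import *
c=cap("wrist","w3.png")
print(proj(c,[.5637,.3768,.03]))
go(.5637,.377,.016)
```

```text
[276.45709146 269.62852343]
pos [0.5621 0.3773 0.0265] yaw 91.8 units [-0.0005  0.0027  0.0174] tilt [-0.0013 -0.0014 -1.    ]
```

View pics/w3.png

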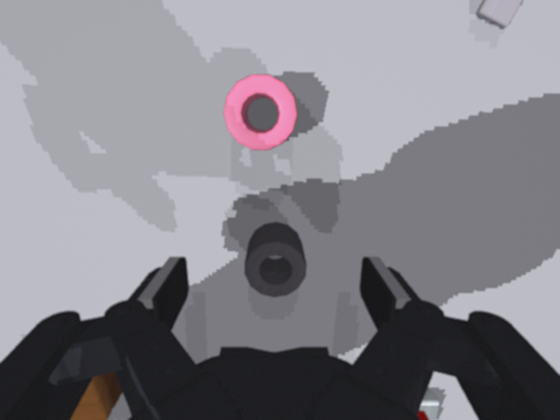

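{"api": "play_rows", "payload": {
  "deltas": [
    [[0,0.002,0.018,0,0,0,-1],[0,0,0,0,0,0,-1],[0,0,0,0,0,0,0],[0,0,0,0,0,0,1],[0,0,0,0,0,0,1],[0,0,0,0,0,0,1],[0,0,0,0,0,0,1]]
  ]
}}

```text
time_s: 5.05
ee_pos: [0.5649, 0.378, 0.0172]
orientation: [0.0, 0.696, 0.718, 0.001]
ft_force: [0.1, -0.2, -0.5]
opening: 0.0302
```

{"api": "play_rows", "payload": {
  "deltas": [
    [[0,0,0,0,0,0,1],[0,0,-0.03,0,0,0,1],[0,0,-0.06,0,0,0,1],[0,0,0,0,0,0,1]]
  ]
}}

```text
time_s: 5.55
ee_pos: [0.5643, 0.3776, 0.0732]
orientation: [0.0, 0.696, 0.718, 0.0]
ft_force: [-0.5, 0.1, -2.0]
opening: 0.0306
```

Run:
```python
from h import *
c=cap("wrist","w4.png")
go(.632,.1873,.1); s=arm.sense();print(s["opening"],s["ft_force"])
```

```text
pos [0.5626 0.3767 0.0707] yaw 91.78 units [-0.3192  0.1057 -0.0484] tilt [-0.0035 -0.0025 -1.    ]
0.03039884390297781 [-1.46956475 -0.34137957 -2.62195561]
```

View pics/w4.png

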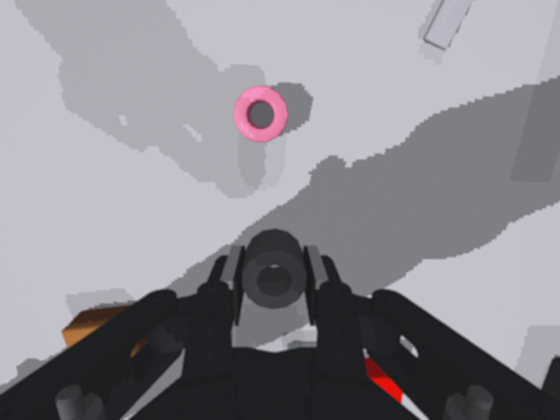

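{"api": "play_rows", "payload": {
  "deltas": [
    [[-0.03,0.01,-0.05,0,0,0,1],[-0.06,0.02,-0.04,0,0,0,1],[-0.06,0.02,0,0,0,0,1],[-0.06,0.02,0,0,0,0,1],[-0.06,0.02,0,0,0,0,1],[0,0,0,0,0,0,1],[0,0,0,0,0,0,1]]
  ]
}}

```text
time_s: 6.48
ee_pos: [0.6157, 0.2118, 0.116]
orientation: [-0.005, 0.695, 0.719, -0.011]
ft_force: [-1.1, 0.6, -2.0]
opening: 0.0302
```

Run:
```python
from h import *
c=cap("wrist","w5.png")
go(.6315,.1885,.07)
for e,a,p in yellow(c): print(np.round(e[0]),np.round(e[1]),a,p.round(4))
print(proj(c,[.6315,.1877,.013]))
```

```text
pos [0.6159 0.2108 0.116 ] yaw 91.94 units [-0.0372  0.0265  0.0765] tilt [-0.0222 -0.0109 -0.9997]
[288. 325.] [56. 62.] 2306.5 [0.631  0.0918 0.013 ]
[ 82. 273.] [48. 56.] 1855.5 [0.4385 0.1395 0.013 ]
[298. 223.] [53. 86.] 2989.5 [0.6343 0.1969 0.013 ]
[293.97876761 232.4891035 ]
```

View pics/w5.png

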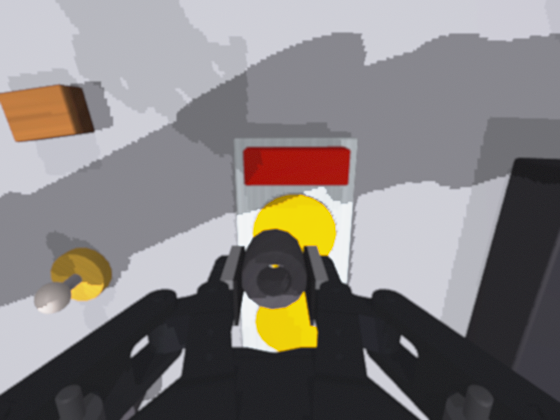

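{"api": "play_rows", "payload": {
  "deltas": [
    [[-0.018,0.013,0.02,-0.04,0.02,0,1],[-0.016,0.012,0.02,0,0,0,1],[0,0,0.02,0,0,0,1],[0,0,0,0,0,0,1],[0,0,0,0,0,0,1]]
  ]
}}

```text
time_s: 7.15
ee_pos: [0.6292, 0.197, 0.0766]
orientation: [-0.003, 0.692, 0.722, -0.001]
ft_force: [0.2, 0.4, -1.6]
opening: 0.0304
```

Run:
```python
from h import *
c=cap("wrist","w6.png")
go(.6315,.1885,.03)
print(proj(c,[.6315,.1877,.013]))
im=c["frame"].copy()
cx=np.array([.6315,.1877,.013])
for t in np.linspace(0,6.28,60):
    u=proj(c,cx+.037*np.array([np.cos(t),np.sin(t),0]));cv2.circle(im,tuple(int(round(a)) for a in u),1,(255,0,255),-1)
cv2.imwrite("pics/w6o.png",im[120:400,120:440])
cv2.imwrite("pics/w6o.png",cv2.resize(im[120:400,120:440],None,fx=2,fy=2))
```

```text
pos [0.6289 0.1972 0.0765] yaw 92.43 units [-0.015   0.0041  0.0775] tilt [-0.0059  0.0035 -1.    ]
[277.01597871 234.69550734]
```

View pics/w6o.png

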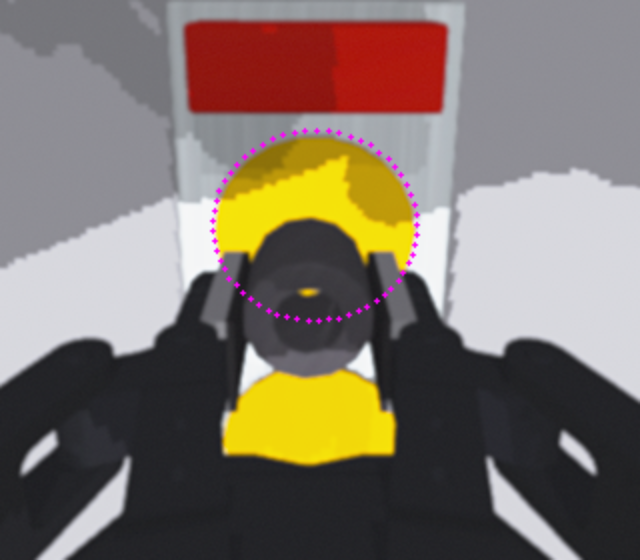

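```bash
cat >> h.py <<'E'
from scipy.optimize import least_squares
def padfit(c,guess,R0=None,tol=.006,z=.013):
    H,S,V=cv2.split(cv2.cvtColor(c["frame"],cv2.COLOR_BGR2HSV))
    m=((H>18)&(H<35)&(S>130)&(V>60)).astype(np.uint8)
    cs,_=cv2.findContours(m,cv2.RETR_LIST,cv2.CHAIN_APPROX_NONE)
    # contour pixel centres lie inside the blob: half a pixel inside the edge
    pts=np.array([onz(c,u,v,z)[:2] for k in cs if len(k)>20 for u,v in k[:,0]])
    p=np.array(guess,float)
    for it in range(4):
        d=np.linalg.norm(pts-p,axis=1); s=pts[abs(d-.0367)<tol]
        f=least_squares(lambda q:np.linalg.norm(s-q[:2],axis=1)-.0367,p,loss="soft_l1",f_scale=.0005); p=f.x; tol=max(tol*.6,.002)
    g=least_squares(lambda q:np.linalg.norm(s-q[:2],axis=1)-q[2],[*p,.037],loss="soft_l1",f_scale=.0005)
    print("pad",p.round(4),"n",len(s),"rms",np.sqrt(np.mean(f.fun**2)).round(5),"free",g.x.round(4)); return p
E
python3 - <<'E'
from h import *
c=cap("wrist"); go(.6315,.1885,.03)
padfit(c,[.6315,.186]);padfit(c,[.635,.0945])
t=cap("top")
for g in ([.632,.187],[.636,.095],[.640,.004],[.643,-.088]): padfit(t,g)
t=cap("side")
for g in ([.632,.190],[.636,.099],[.640,.008],[.643,-.084]): padfit(t,g)
E
```

```text
pos [0.6291 0.1971 0.0768] yaw 92.42 units [-0.0148  0.0038  0.0779] tilt [-0.0054  0.0035 -1.    ]
pad [0.6312 0.185 ] n 167 rms 0.0008 free [0.6314 0.1865 0.0355]
pad [0.6351 0.0935] n 95 rms 0.00098 free [0.6344 0.0953 0.0352]
pad [0.6319 0.1904] n 34 rms 0.00105 free [0.6323 0.1877 0.0346]
pad [0.6389 0.0971] n 35 rms 0.001 free [0.6365 0.0955 0.0345]
pad [0.6384 0.0073] n 36 rms 0.00091 free [0.6391 0.0054 0.0352]
pad [ 0.6438 -0.0914] n 33 rms 0.00091 free [ 0.6437 -0.0893  0.0349]
pad [0.6336 0.1906] n 39 rms 0.00101 free [0.6326 0.1899 0.0356]
pad [0.6376 0.0972] n 20 rms 0.00067 free [0.6374 0.0976 0.0364]
pad [0.6434 0.0065] n 19 rms 0.001 free [0.6422 0.0067 0.036 ]
pad [ 0.6459 -0.0842] n 32 rms 0.00102 free [ 0.6445 -0.0844  0.0355]
```

{"api": "play_rows", "payload": {
  "deltas": [
    [[-0.016,0.005,0.02,0,0,0,1],[0,0,0.03,0,0,0,1],[0,0,0,0,0,0,1],[0,0,0,0,0,0,1]]
  ]
}}

```text
time_s: 7.85
ee_pos: [0.6328, 0.1858, 0.0446]
orientation: [-0.003, 0.693, 0.721, -0.001]
ft_force: [0.2, 0.3, -2.0]
opening: 0.0304
```

Run:
```python
from h import *
c=cap("wrist","w7.png")
go(.632,.1873,.031)
padfit(c,[.6315,.186])
```

```text
pos [0.6324 0.186  0.0444] yaw 92.35 units [ 0.0021 -0.0004  0.0224] tilt [-0.0059  0.0027 -1.    ]
pad [0.6316 0.185 ] n 203 rms 0.00077 free [0.6316 0.1863 0.0356]
```

View pics/w7.png

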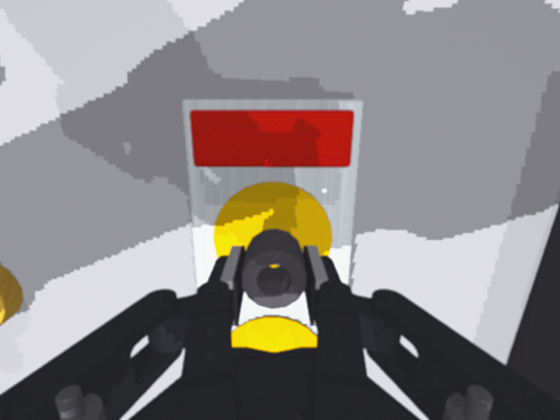

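{"api": "play_rows", "payload": {
  "deltas": [
    [[0.002,0,0.013,0,0,0,1],[0,0,0.006,0,0,0,1],[0,0,0,0,0,0,1],[0,0,0,0,0,0,1]]
  ]
}}

```text
time_s: 8.4
ee_pos: [0.6326, 0.1882, 0.0329]
orientation: [-0.003, 0.692, 0.722, -0.0]
ft_force: [-0.6, -0.1, -2.2]
opening: 0.0302
```

Run:
```python
from h import *
c=cap("wrist","w8.png")
go(.632,.1873,.031);print(arm.sense()["ft_force"])
cv2.imwrite("pics/w8.png",cv2.resize(c["frame"][160:360,170:370],None,fx=3,fy=3))
padfit(c,[.6315,.186])
```

```text
pos [0.6326 0.1882 0.0329] yaw 92.4 units [-0.0014 -0.0011  0.0032] tilt [-0.0047  0.0036 -1.    ]
[ 0.21409246  0.13897892 -2.79400569]
pad [0.6317 0.1853] n 224 rms 0.00086 free [0.6316 0.1864 0.0357]
```

View pics/w8.png

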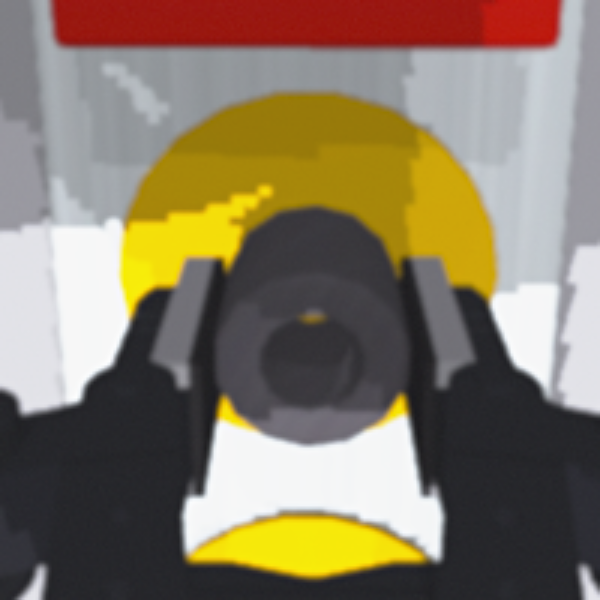

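{"api": "play_rows", "payload": {
  "deltas": [
    [[-0.0015,-0.001,0.003,0,0,0,1],[0,0,0.001,0,0,0,1],[0,0,0.001,0,0,0,1],[0,0,0,0,0,0,1]]
  ]
}}

```text
time_s: 8.95
ee_pos: [0.6324, 0.1872, 0.0303]
orientation: [-0.003, 0.692, 0.722, 0.0]
ft_force: [-0.4, -0.4, -1.9]
opening: 0.0301
```

{"api": "play_rows", "payload": {
  "deltas": [
    [[0,0,0.0015,0,0,0,1],[0,0,0,0,0,0,1]]
  ]
}}

```text
time_s: 9.2
ee_pos: [0.6326, 0.1872, 0.0303]
orientation: [-0.003, 0.692, 0.722, 0.0]
ft_force: [-1.0, -1.0, -2.7]
opening: 0.0305
```

Probably at contact or a hair above; release.

{"api": "play_rows", "payload": {
  "deltas": [
    [[0,0,0.0015,0,0,0,1],[0,0,0,0,0,0,0.3],[0,0,0,0,0,0,0],[0,0,0,0,0,0,-1],[0,0,0,0,0,0,-1],[0,0,0,0,0,0,-1],[0,0,-0.04,0,0,0,-1],[0,0,-0.08,0,0,0,-1],[0,0,0,0,0,0,-1]]
  ]
}}

```text
time_s: 10.32
ee_pos: [0.6335, 0.1869, 0.103]
orientation: [-0.002, 0.692, 0.722, 0.001]
ft_force: [0.9, -0.2, -1.0]
opening: 0.0857
```

Run:
```python
from h import *
c=cap("wrist","w9.png")
go(.55,-.45,.25)
```

```text
pos [0.6311 0.1866 0.1   ] yaw 92.39 units [-1.0537 -0.1814 -0.2516] tilt [-0.0082  0.0025 -1.    ]
```

View pics/w9.png

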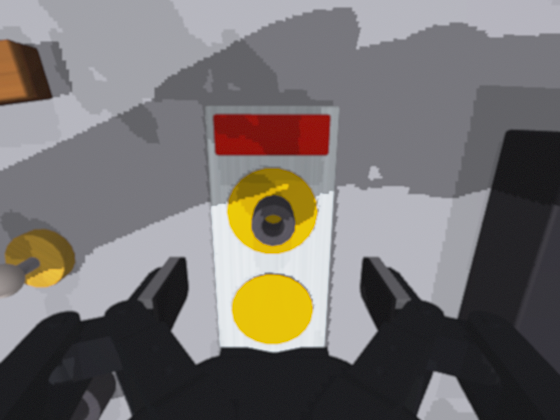

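{"api": "play_rows", "payload": {
  "deltas": [
    [[0,0,-0.08,0,0,0,-1],[-0.05,0,-0.05,0,0,0,-1],[-0.07,0,-0.05,0,0,0,-1],[-0.07,0,0,0,0,0,-1],[-0.04,0,0,0,0,0,-1],[0,0,0,0,0,0,-1],[0,0,0,0,0,0,-1]]
  ]
}}

```text
time_s: 11.25
ee_pos: [0.6326, 0.0479, 0.1996]
orientation: [-0.01, 0.69, 0.723, -0.009]
ft_force: [0.6, 0.1, 0.4]
opening: 0.0851
```

Run:
```python
from h import *
c=cap("wrist","w10.png")
go(.55,-.37,.2)
for g in ([.6315,.187],[.635,.0955],[.640,.004],[.643,-.088]):
  try: padfit(c,g)
  except Exception as x: print(x)
u,v=proj(c,[.6315,.187,.043]);print(u,v)
ring(c,u,v,50,name="r3.png")
```

```text
pos [0.6326 0.0478 0.1996] yaw 92.67 units [-0.6891 -0.1698  0.0028] tilt [-2.750e-02  4.000e-04 -9.996e-01]
pad [0.6316 0.1851] n 218 rms 0.00128 free [0.6317 0.1854 0.0355]
pad [0.6355 0.093 ] n 169 rms 0.00136 free [0.6352 0.0938 0.0354]
pad [0.6382 0.0011] n 127 rms 0.0013 free [0.6387 0.0023 0.0353]
pad [ 0.6427 -0.0904] n 117 rms 0.00128 free [ 0.6424 -0.0894  0.0354]
284.567404386798 38.272036074105216
```

View pics/w10.png

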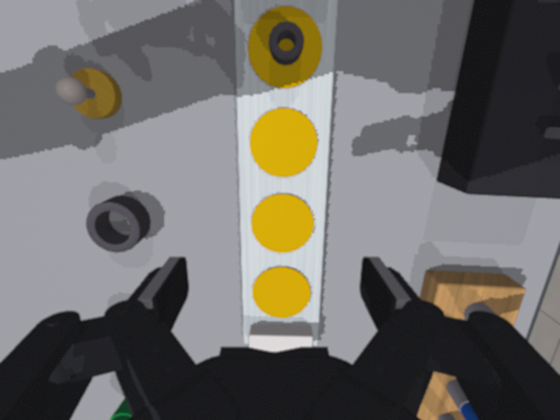

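View pics/r3.png

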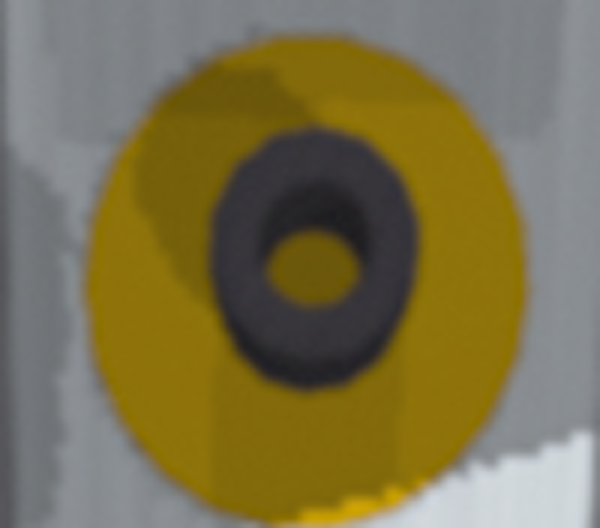

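Run:
```python
from h import *
c=cap("wrist"); 
print(onz(c,286,39.9,.043), onz(c,286.1,64.2,.013))
# tangent: left/right
H,S,V=cv2.split(cv2.cvtColor(c["frame"],cv2.COLOR_BGR2HSV))
for k,e,a in blobs((V<75)&(np.arange(420)[:,None]<75)&(abs(np.arange(560)[None]-286)<35),40): print(e,a)
# bore circle top/bottom
for v in (30,42.5): pass
print([proj(c,[.6317,.1854+d,z]).round(1) for z,d in ((.043,.016),(.043,-.016),(.013,-.016),(.043,.008),(.043,-.008))])
```

```text
[0.63271254 0.18547592 0.043     ] [0.63399297 0.17067164 0.013     ]
((285.7357177734375, 42.27830505371094), (33.072242736816406, 42.474853515625), 3.0980048179626465) 1101.5
[array([285.9,  19.3]), array([283.9,  59.9]), array([283.7,  65.5]), array([285.4,  29.7]), array([284.4,  50. ])]
```

{"api": "play_rows", "payload": {
  "deltas": [
    [[-0.04,-0.01,0,-0.05,0,0,-1],[-0.08,-0.02,0,0,0,0,-1],[-0.09,-0.023,0,0,0,0,-1],[-0.09,-0.023,0,0,0,0,-1],[-0.09,-0.023,0,0,0,0,-1],[-0.09,-0.023,0,0,0,0,-1],[-0.09,-0.023,0,0,0,0,-1],[-0.06,-0.02,0,0,0,0,-1],[0,0,0,0,0,0,-1],[0,0,0,0,0,0,-1]]
  ]
}}

```text
time_s: 12.6
ee_pos: [0.5625, -0.3238, 0.1926]
orientation: [-0.005, 0.678, 0.735, 0.004]
ft_force: [0.8, -0.2, 1.0]
opening: 0.0853
```

Run:
```python
from h import *
c=cap("wrist","w11.png")
go(.55,-.37,.1);print(arm.sense()["joints"].round(2))
```

```text
pos [ 0.5622 -0.3241  0.1926] yaw 94.7 units [-0.0765 -0.0265  0.1535] tilt [-0.0014  0.012  -0.9999]
[ 0.23  0.57  0.44  1.29 -0.25  1.34  0.76]
```

View pics/w11.png

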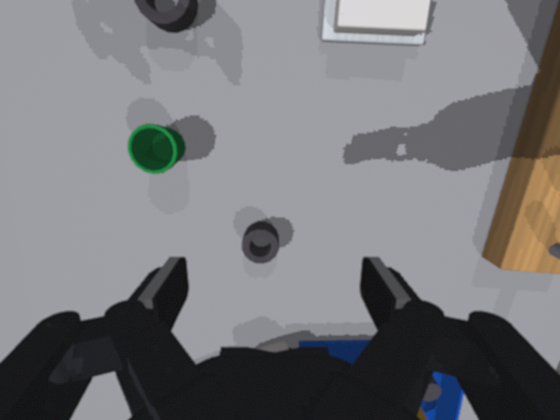

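```bash
cat >> h.py <<'E'
def dia(c,u,v,z=.03): 
    d=-(np.linalg.inv(c["T"])@np.append(onz(c,u,v,z),1))[2]; return d/(210/np.tan(np.radians(c["fov_y"]/2)))*1000
E
python3 - <<'E'
from h import *
c=cap("wrist")
g,x0,y0=ring(c,261,242,40,name="r4.png");print(x0,y0,dia(c,261,244),onz(c,261,244,.03))
E
```

```text
221 202 1.0964357029506917 [ 0.55262639 -0.38427759  0.03      ]
```

View pics/r4.png

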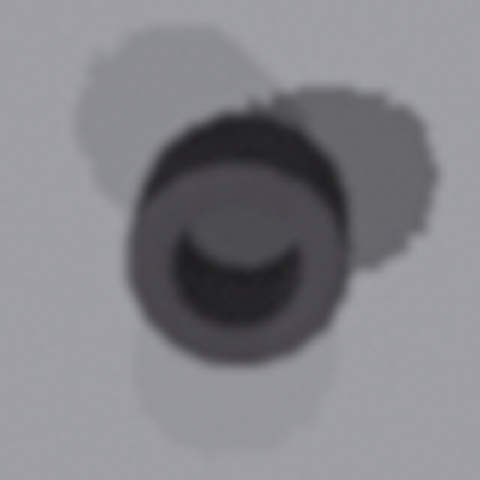

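Run:
```python
from h import *
c=cap("wrist");print(onz(c,260.2,245.2,.03))
go(.5518,-.385,.075)
```

```text
[ 0.5519005  -0.38569371  0.03      ]
pos [ 0.5623 -0.3239  0.1929] yaw 94.73 units [-0.1024 -0.0257  0.1953] tilt [-0.0011  0.0118 -0.9999]
```

{"api": "play_rows", "payload": {
  "deltas": [
    [[-0.03,-0.01,0.04,0,0,0.04,-1],[-0.04,-0.01,0.06,0,0,0.03,-1],[-0.03,-0.005,0.05,0,0,0,-1],[0,0,0.02,0,0,0,-1],[0,0,0,0,0,0,-1],[0,0,0,0,0,0,-1]]
  ]
}}

```text
time_s: 13.5
ee_pos: [0.56, -0.3742, 0.0909]
orientation: [-0.002, 0.685, 0.729, 0.008]
ft_force: [0.3, 0.2, -0.0]
opening: 0.0851
```

Run:
```python
from h import *
c=cap("wrist","w12.png")
go(.5518,-.3857,.016);print(proj(c,[.5518,-.3857,.03]))
```

```text
pos [ 0.5603 -0.3739  0.091 ] yaw 93.58 units [-0.0207 -0.0166  0.1246] tilt [ 0.0081  0.0155 -0.9998]
[260.86641978 239.29221018]
```

View pics/w12.png

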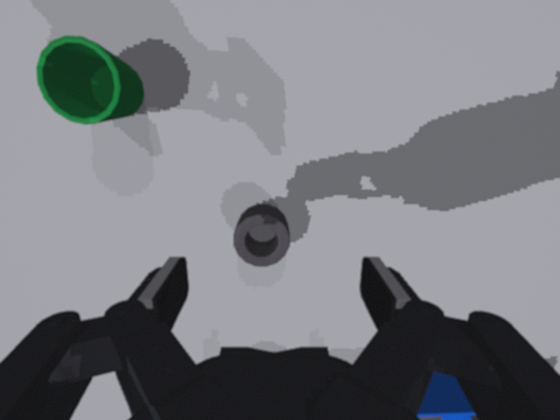

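{"api": "play_rows", "payload": {
  "deltas": [
    [[-0.018,-0.015,0.03,0.015,-0.03,0.03,-1],[0,0,0.04,0,0,0,-1],[0,0,0.03,0,0,0,-1],[0,0,0,0,0,0,-1],[0,0,0,0,0,0,-1]]
  ]
}}

```text
time_s: 14.18
ee_pos: [0.5583, -0.3846, 0.0364]
orientation: [0.007, 0.689, 0.725, 0.002]
ft_force: [0.2, 0.7, 0.0]
opening: 0.0854
```

Run:
```python
from h import *
go(.5518,-.3857,.016)
```

```text
pos [ 0.5583 -0.3846  0.0364] yaw 92.96 units [-0.001  -0.0113  0.0339] tilt [ 0.0127 -0.0059 -0.9999]
```

{"api": "play_rows", "payload": {
  "deltas": [
    [[-0.001,-0.011,0.015,0.02,0.01,0.01,-1],[0,0,0.014,0,0,0,-1],[0,0,0,0,0,0,-1],[0,0,0,0,0,0,-1]]
  ]
}}

```text
time_s: 14.68
ee_pos: [0.5521, -0.3866, 0.0194]
orientation: [0.002, 0.691, 0.723, 0.0]
ft_force: [-0.7, -0.9, -0.1]
opening: 0.0852
```

Run:
```python
from h import *
c=cap("wrist","w13.png")
go(.5518,-.3857,.016);print(proj(c,[.5518,-.3857,.03]))
```

```text
pos [ 0.5521 -0.3865  0.0194] yaw 92.64 units [ 0.0013 -0.0005  0.0056] tilt [ 0.0033 -0.0023 -1.    ]
[273.37276623 274.22115365]
```

View pics/w13.png

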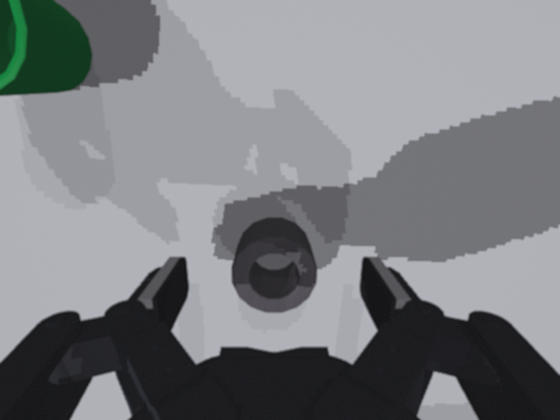

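{"api": "play_rows", "payload": {
  "deltas": [
    [[0.001,0,0.004,0,0,0,-1],[0,0,0,0,0,0,-1],[0,0,0,0,0,0,0],[0,0,0,0,0,0,1],[0,0,0,0,0,0,1],[0,0,0,0,0,0,1],[0,0,0,0,0,0,1],[0,0,0,0,0,0,1]]
  ]
}}

```text
time_s: 15.72
ee_pos: [0.5528, -0.3863, 0.0179]
orientation: [0.003, 0.691, 0.723, 0.0]
ft_force: [-0.7, 0.5, -0.2]
opening: 0.0403
```

Run:
```python
from h import *
go(.6,-.2,.2)
```

```text
pos [ 0.5528 -0.3863  0.0179] yaw 92.65 units [ 0.3053  0.0944 -0.3042] tilt [ 0.0048 -0.0035 -1.    ]
```

{"api": "play_rows", "payload": {
  "deltas": [
    [[0,0,-0.04,0,0,0,1],[0,0,-0.07,0,0,0,1],[0.04,0.01,-0.06,0,0,0,1],[0.08,0.014,0,0,0,0,1],[0.09,0.016,0,0,0,0,1],[0.09,0.016,0,0,0,0,1],[0.09,0.016,0,0,0,0,1],[0.09,0.016,0,0,0,0,1],[0.09,0.016,0,0,0,0,1],[0.07,0.016,0,0,0,0,1],[0,0,0,0,0,0,1],[0,0,0,0,0,0,1]]
  ]
}}

```text
time_s: 17.23
ee_pos: [0.6012, 0.0147, 0.111]
orientation: [-0.006, 0.692, 0.722, -0.004]
ft_force: [0.2, -1.1, -1.9]
opening: 0.0406
```

Run:
```python
from h import *
c=cap("wrist","w14.png")
go(.636,.0945,.08)
for g in ([.6315,.187],[.635,.0955],[.640,.004],[.643,-.088]):
  try: padfit(c,g)
  except Exception as x: print(x)
```

```text
pos [0.6013 0.0156 0.111 ] yaw 92.47 units [0.1287 0.0643 0.0513] tilt [-0.0144  0.0037 -0.9999]
pad [0.6315 0.186 ] n 98 rms 0.00038 free [0.6316 0.1845 0.0354]
pad [0.6351 0.0934] n 279 rms 0.00109 free [0.6351 0.0936 0.0356]
pad [0.6379 0.0011] n 154 rms 0.00081 free [0.6386 0.0022 0.0356]
pad [ 0.6427 -0.0874] n 61 rms 0.00072 free [ 0.6405 -0.0907  0.0333]
```

View pics/w14.png

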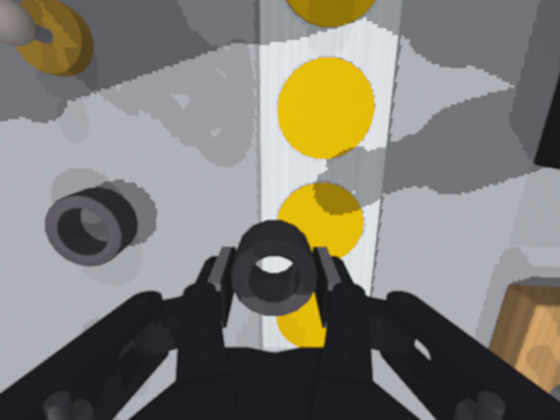

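Run:
```python
from h import *
c=cap("wrist")
P=pose();g,x0,y0=ring(c,275,270,55,name="r5.png");print(x0,y0,P[:3,3])
for v in (272,274,276): print(onz(c,275,v,P[2,3]+.0121)-P[:3,3])
```

```text
220 215 [0.60136895 0.01496391 0.11115082]
[0.00046508 0.00365425 0.0121    ]
[0.00050938 0.00261043 0.0121    ]
[0.00055386 0.00156205 0.0121    ]
```

View pics/r5.png

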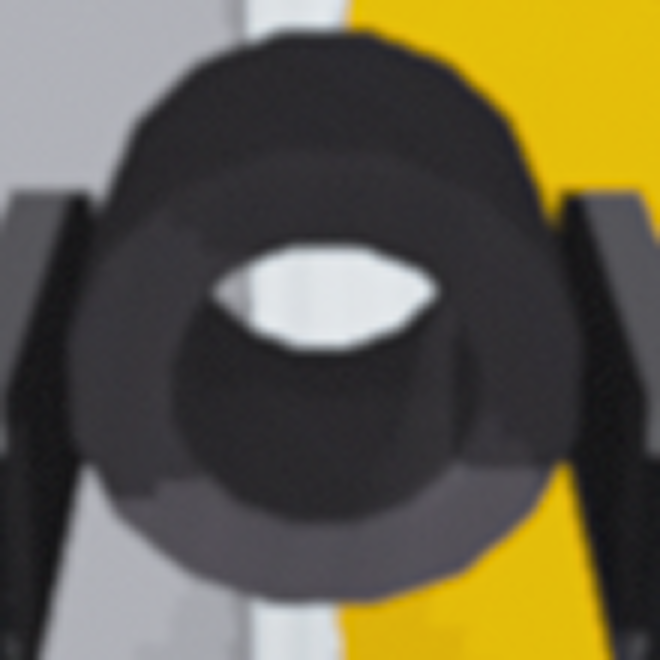

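{"api": "play_rows", "payload": {
  "deltas": [
    [[0.04,0.02,0.01,-0.02,0,0,1],[0.05,0.025,0.02,0,0,0,1],[0.03,0.015,0.02,0,0,0,1],[0,0,0,0,0,0,1],[0,0,0,0,0,0,1]]
  ]
}}

```text
time_s: 17.95
ee_pos: [0.636, 0.086, 0.0793]
orientation: [-0.002, 0.695, 0.719, -0.0]
ft_force: [0.3, -0.9, -2.2]
opening: 0.0403
```

Run:
```python
from h import *
c=cap("wrist","w15.png")
p=padfit(c,[.635,.094])
go(.635,.0935,.045)
```

```text
pad [0.6353 0.093 ] n 203 rms 0.00098 free [0.6353 0.0942 0.0355]
pos [0.6358 0.0862 0.0792] yaw 91.89 units [ 0.012  -0.0007  0.0571] tilt [-0.0033  0.0023 -1.    ]
```

View pics/w15.png

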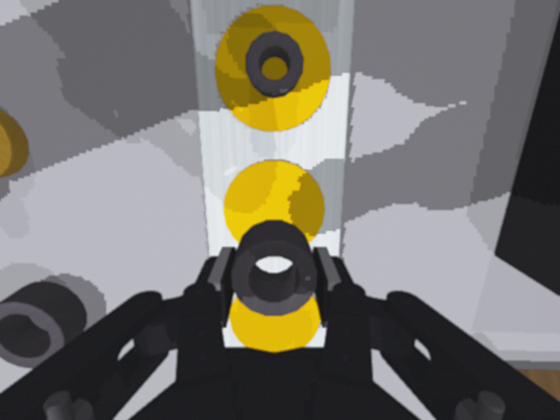

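Pad 2 measures at (.6353,.0942), in line with the earlier values. Lowering.

{"api": "play_rows", "payload": {
  "deltas": [
    [[0.012,0,0.02,0,0,0,1],[0,0,0.03,0,0,0,1],[0,0,0.01,0,0,0,1],[0,0,0,0,0,0,1],[0,0,0,0,0,0,1]]
  ]
}}

```text
time_s: 18.62
ee_pos: [0.6348, 0.0907, 0.041]
orientation: [-0.002, 0.697, 0.717, -0.001]
ft_force: [0.8, 0.2, -2.9]
opening: 0.0401
```

Run:
```python
from h import *
c=cap("wrist","w16.png")
p=padfit(c,[.635,.094])
go(.635,.0938,.031)
```

```text
pad [0.6353 0.0932] n 207 rms 0.00071 free [0.6353 0.0945 0.0356]
pos [0.6349 0.0907 0.041 ] yaw 91.66 units [0.0051 0.0004 0.0168] tilt [-3.8e-03  7.0e-04 -1.0e+00]
```

View pics/w16.png

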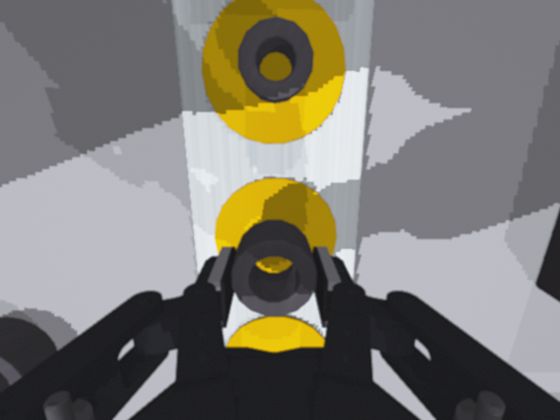

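{"api": "play_rows", "payload": {
  "deltas": [
    [[0.006,0,0.01,0,0,0,1],[0,0,0.006,0,0,0,1],[0,0,0.001,0,0,0,1],[0,0,0,0,0,0,1]]
  ]
}}

```text
time_s: 19.18
ee_pos: [0.6354, 0.0949, 0.031]
orientation: [-0.001, 0.697, 0.717, -0.0]
ft_force: [-0.5, 0.3, -3.2]
opening: 0.0403
```

Run:
```python
from h import *
go(.6351,.094,.031)
```

```text
pos [0.6354 0.0949 0.031 ] yaw 91.68 units [-0.0015 -0.0006  0.    ] tilt [-0.002   0.0012 -1.    ]
```

{"api": "play_rows", "payload": {
  "deltas": [
    [[-0.0015,0,0.0005,0,0,0,1],[0,0,0.001,0,0,0,1],[0,0,0,0,0,0,0.2],[0,0,0,0,0,0,-0.2],[0,0,0,0,0,0,-1],[0,0,0,0,0,0,-1],[0,0,0,0,0,0,-1],[0,0,-0.04,0,0,0,-1],[0,0,-0.08,0,0,0,-1],[0,0,-0.05,0,0,0,-1],[0,0,0,0,0,0,-1],[0,0,0,0,0,0,-1]]
  ]
}}

```text
time_s: 20.68
ee_pos: [0.6363, 0.0936, 0.1356]
orientation: [-0.0, 0.697, 0.717, 0.0]
ft_force: [-1.0, -0.0, -0.2]
opening: 0.0856
```

Run:
```python
from h import *
c=cap("wrist","w17.png")
go(.45,-.14,.2)
```

```text
pos [0.6365 0.0935 0.1357] yaw 91.65 units [-0.38   -0.3219 -0.1077] tilt [ 2.0e-04  1.2e-03 -1.0e+00]
```

View pics/w17.png

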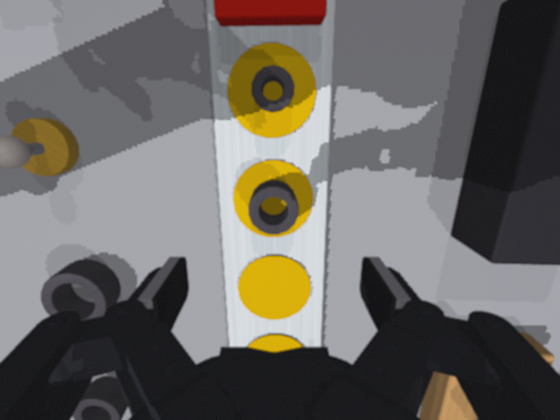

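{"api": "play_rows", "payload": {
  "deltas": [
    [[-0.03,-0.03,-0.05,0,0,0,-1],[-0.055,-0.046,-0.03,0,0,0,-1],[-0.055,-0.046,0,0,0,0,-1],[-0.055,-0.046,0,0,0,0,-1],[-0.055,-0.046,0,0,0,0,-1],[-0.055,-0.046,0,0,0,0,-1],[-0.05,-0.046,0,0,0,0,-1],[0,0,0,0,0,0,-1],[0,0,0,0,0,0,-1]]
  ]
}}

```text
time_s: 21.85
ee_pos: [0.4472, -0.1291, 0.1732]
orientation: [-0.008, 0.696, 0.718, -0.007]
ft_force: [0.5, 0.4, 0.9]
opening: 0.0854
```

Run:
```python
from h import *
c=cap("wrist","w18.png")
go(.45,-.14,.1);print(arm.sense()["joints"].round(2))
```

```text
pos [ 0.447  -0.1294  0.1732] yaw 91.78 units [-0.018   0.0071  0.1218] tilt [-2.240e-02  7.000e-04 -9.997e-01]
[-0.19  0.22  0.51  1.83 -0.11  1.14  0.39]
```

View pics/w18.png

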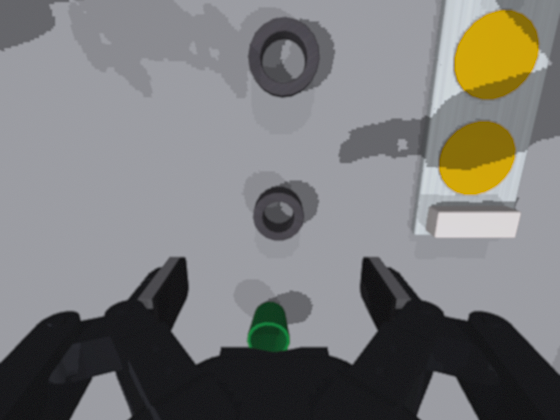

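Run:
```python
from h import *
c=cap("wrist")
g,x0,y0=ring(c,279,213,45,name="r6.png");print(x0,y0,dia(c,279,214))
for v in (213,216): print(onz(c,279,v,.03))
print(onz(c,284,57,.03))
go(.45,-.14,.1)
```

```text
234 168 0.9947438727518606
[ 0.44941231 -0.14835432  0.03      ]
[ 0.44951966 -0.15149875  0.03      ]
[ 0.44889554 -0.00784531  0.03      ]
pos [ 0.4475 -0.1291  0.1733] yaw 91.82 units [-0.0184  0.0063  0.1221] tilt [-2.190e-02  6.000e-04 -9.998e-01]
```

View pics/r6.png

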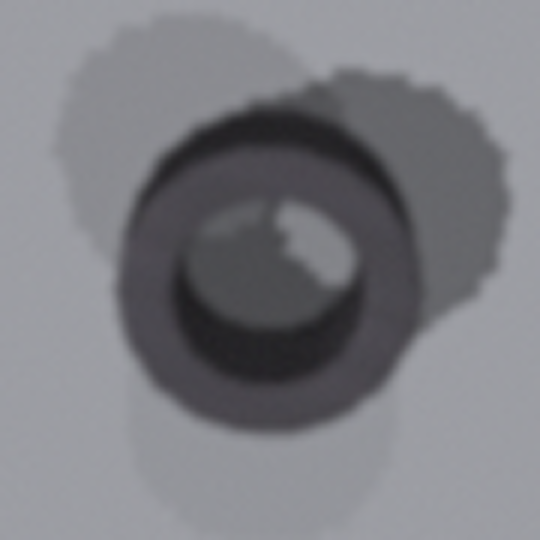

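{"api": "play_rows", "payload": {
  "deltas": [
    [[-0.018,0.002,0.04,-0.04,0,0,-1],[-0.015,0,0.06,0,0,0,-1],[0,0,0.05,0,0,0,-1],[0,0,0.03,0,0,0,-1],[0,0,0,0,0,0,-1],[0,0,0,0,0,0,-1]]
  ]
}}

```text
time_s: 22.7
ee_pos: [0.4553, -0.1429, 0.0619]
orientation: [0.0, 0.69, 0.723, 0.001]
ft_force: [1.0, 0.8, -0.0]
opening: 0.0856
```

Run:
```python
from h import *
c=cap("wrist","w19.png")
go(.449,-.1513,.017);print(proj(c,[.449,-.1513,.03]))
```

```text
pos [ 0.4552 -0.1427  0.0619] yaw 92.68 units [-0.0139 -0.0112  0.0748] tilt [ 0.0025  0.0018 -1.    ]
[263.10452271 252.24125951]
```

View pics/w19.png

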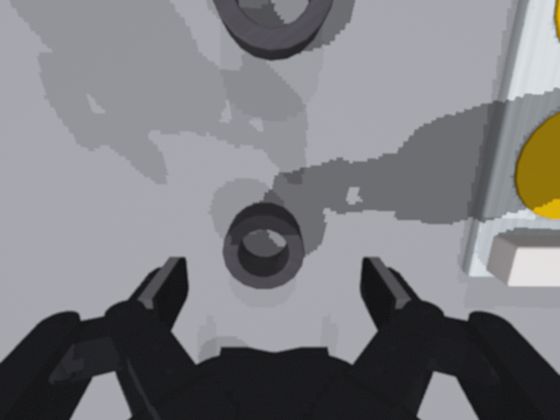

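{"api": "play_rows", "payload": {
  "deltas": [
    [[-0.013,-0.011,0.01,0,0,0,-1],[0,0,0.02,0,0,0,-1],[0,0,0,0,0,0,-1],[0,0,0,0,0,0,-1]]
  ]
}}

```text
time_s: 23.25
ee_pos: [0.4499, -0.1519, 0.0442]
orientation: [0.002, 0.69, 0.723, 0.002]
ft_force: [0.5, 0.3, 0.9]
opening: 0.0852
```

Run:
```python
from h import *
c=cap("wrist","w20.png")
go(.449,-.1513,.017);print(proj(c,[.449,-.1513,.03]))
```

```text
pos [ 0.4498 -0.1518  0.0442] yaw 92.68 units [ 0.0008 -0.0015  0.0453] tilt [ 0.0057  0.0013 -1.    ]
[272.21033111 251.8200266 ]
```

View pics/w20.png

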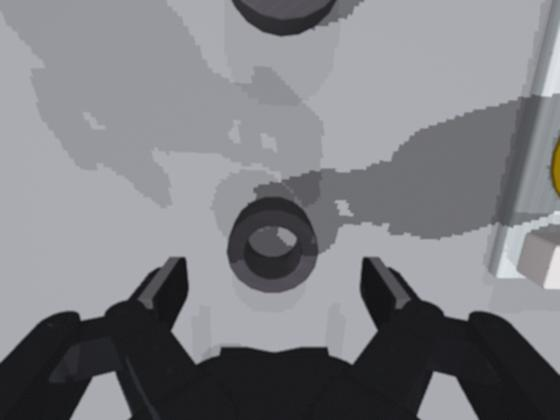

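{"api": "play_rows", "payload": {
  "deltas": [
    [[0,-0.001,0.02,0,0,0,-1],[0,0,0.02,0,0,0,-1],[0,0,0,0,0,0,-1],[0,0,0,0,0,0,-1]]
  ]
}}

```text
time_s: 23.8
ee_pos: [0.4492, -0.1514, 0.0182]
orientation: [0.001, 0.69, 0.724, 0.002]
ft_force: [0.6, -0.1, -0.5]
opening: 0.0859
```

Run:
```python
from h import *
c=cap("wrist","w20.png")
go(.449,-.1513,.017);print(proj(c,[.449,-.1513,.03]))
```

```text
pos [ 0.4491 -0.1513  0.0182] yaw 92.71 units [ 0.0001 -0.0002  0.0021] tilt [ 0.005   0.0016 -1.    ]
[273.56413255 277.04297614]
```

View pics/w20.png

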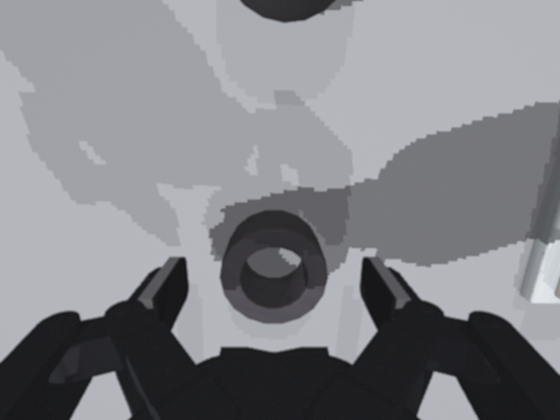

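{"api": "play_rows", "payload": {
  "deltas": [
    [[0,0,0.007,0,0,0,-1],[0,0,0,0,0,0,-1],[0,0,0,0,0,0,0.1],[0,0,0,0,0,0,1],[0,0,0,0,0,0,1],[0,0,0,0,0,0,1],[0,0,0,0,0,0,1]]
  ]
}}

```text
time_s: 24.72
ee_pos: [0.4498, -0.1515, 0.0149]
orientation: [0.002, 0.69, 0.724, 0.003]
ft_force: [-1.5, -0.0, 0.7]
opening: 0.0502
```

Run:
```python
from h import *
c=cap("wrist","w21.png")
go(.62,-.1,.1)
```

```text
pos [ 0.4498 -0.1515  0.0149] yaw 92.72 units [ 0.0724  0.2884 -0.1398] tilt [ 0.0066  0.0016 -1.    ]
```

View pics/w21.png

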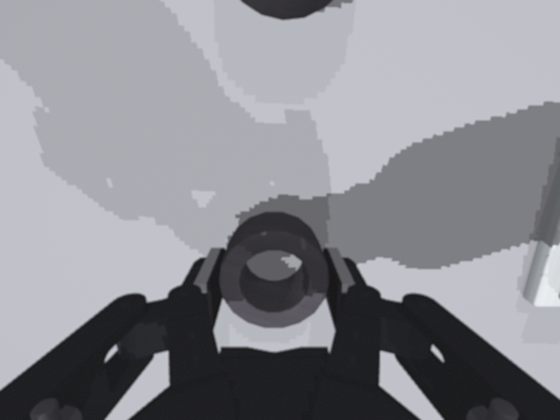

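{"api": "play_rows", "payload": {
  "deltas": [
    [[0,0,-0.04,0,0,0,1],[0,0,-0.07,0,0,0,1],[0.01,0.04,-0.05,0,0,0,1],[0.04,0.06,0,0,0,0,1],[0.04,0.07,0,0,0,0,1],[0.04,0.07,0,0,0,0,1],[0.03,0.05,0,0,0,0,1],[0,0,0,0,0,0,1],[0,0,0,0,0,0,1]]
  ]
}}

```text
time_s: 25.9
ee_pos: [0.6166, -0.0438, 0.1048]
orientation: [-0.005, 0.691, 0.722, -0.002]
ft_force: [-1.0, -1.2, -2.3]
opening: 0.0503
```

Run:
```python
from h import *
c=cap("wrist","w22.png")
go(.6387,.0025,.08)
for g in ([.6315,.187],[.635,.0955],[.6385,.0023],[.643,-.088]):
  try: padfit(c,g)
  except Exception as x: print(x)
```

```text
pos [ 0.6166 -0.0433  0.1048] yaw 92.51 units [0.0744 0.0405 0.0414] tilt [-0.009   0.0046 -0.9999]
pad [0.6315 0.187 ] n 0 rms nan free [0.6315 0.187  0.037 ]
pad [0.6353 0.0944] n 197 rms 0.00073 free [0.6354 0.0931 0.0357]
pad [0.639  0.0017] n 265 rms 0.00116 free [0.6389 0.002  0.0356]
pad [ 0.6433 -0.0909] n 89 rms 0.0008 free [ 0.6426 -0.0894  0.0356]
  return _methods._mean(a, axis=axis, dtype=dtype,
  ret = ret.dtype.type(ret / rcount)
```

View pics/w22.png

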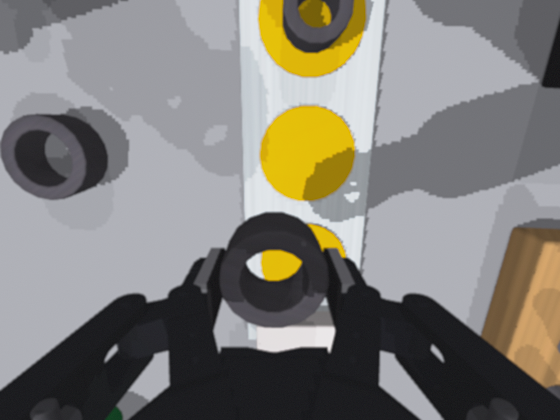

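{"api": "play_rows", "payload": {
  "deltas": [
    [[0.025,0.013,0.01,-0.01,0,0,1],[0.03,0.018,0.02,0,0,0,1],[0.015,0.008,0.03,0,0,0,1],[0,0,0.02,0,0,0,1],[0,0,0,0,0,0,1],[0,0,0,0,0,0,1]]
  ]
}}

```text
time_s: 26.7
ee_pos: [0.6367, 0.002, 0.0518]
orientation: [-0.004, 0.692, 0.722, -0.001]
ft_force: [-0.1, -1.6, -2.8]
opening: 0.0503
```

Run:
```python
from h import *
c=cap("wrist","w23.png")
p=padfit(c,[.6389,.002])
go(.6389,.0023,.028)
```

```text
pad [0.6391 0.0011] n 190 rms 0.00069 free [0.639  0.0024 0.0356]
pos [0.6365 0.0018 0.0518] yaw 92.38 units [0.0005 0.0043 0.0396] tilt [-0.0078  0.0049 -1.    ]
```

View pics/w23.png

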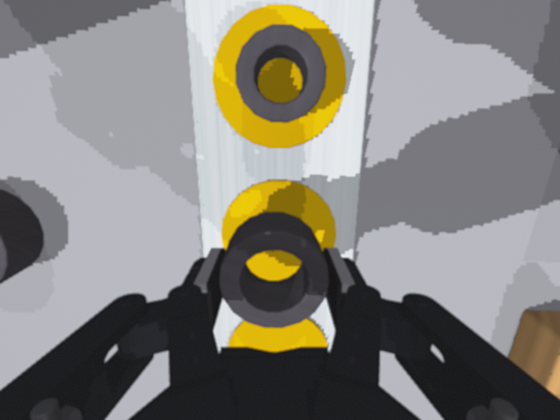

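{"api": "play_rows", "payload": {
  "deltas": [
    [[0.0005,0.004,0.015,-0.015,-0.01,0,1],[0,0,0.015,0,0,0,1],[0,0,0.005,0,0,0,1],[0,0,0,0,0,0,1],[0,0,0,0,0,0,1]]
  ]
}}

```text
time_s: 27.38
ee_pos: [0.6396, 0.0008, 0.0305]
orientation: [0.001, 0.693, 0.721, 0.001]
ft_force: [0.1, 0.4, -1.2]
opening: 0.0503
```

Run:
```python
from h import *
c=cap("wrist","w24.png")
p=padfit(c,[.6389,.002])
go(.6389,.0023,.028)
```

```text
pad [0.6391 0.0013] n 185 rms 0.00053 free [0.639  0.0026 0.0356]
pos [0.6396 0.0008 0.0306] yaw 92.27 units [ 0.0026 -0.0011  0.0043] tilt [ 2.9e-03 -8.0e-04 -1.0e+00]
```

{"api": "play_rows", "payload": {
  "deltas": [
    [[0.003,-0.001,0.002,0,0,0,1],[0,0,0.002,0,0,0,1],[0,0,0.001,0,0,0,1],[0,0,0,0,0,0,1]]
  ]
}}

```text
time_s: 27.92
ee_pos: [0.6394, 0.0027, 0.0282]
orientation: [0.002, 0.693, 0.721, 0.001]
ft_force: [0.3, 0.1, -2.5]
opening: 0.0505
```

Run:
```python
from h import *
go(.6389,.0025,.028)
```

```text
pos [0.6394 0.0027 0.0282] yaw 92.28 units [-0.0003 -0.0008  0.0003] tilt [ 4.1e-03 -8.0e-04 -1.0e+00]
```

{"api": "play_rows", "payload": {
  "deltas": [
    [[0,-0.0005,0.001,0,0,0,1],[0,0,0,0,0,0,0],[0,0,0,0,0,0,-0.4],[0,0,0,0,0,0,-1],[0,0,0,0,0,0,-1],[0,0,0,0,0,0,-1],[0,0,-0.04,0,0,0,-1],[0,0,-0.08,0,0,0,-1],[0,0,-0.05,0,0,0,-1],[0,0,0,0,0,0,-1],[0,0,0,0,0,0,-1]]
  ]
}}

```text
time_s: 29.3
ee_pos: [0.6392, 0.0027, 0.1327]
orientation: [0.002, 0.693, 0.721, 0.002]
ft_force: [-0.6, -0.1, -1.3]
opening: 0.0853
```

Run:
```python
from h import *
c=cap("wrist","w25.png")
go(.449,-.02,.15)
```

```text
pos [0.6393 0.0026 0.1327] yaw 92.27 units [-0.0251 -0.3182 -0.0306] tilt [ 5.7e-03 -9.0e-04 -1.0e+00]
```

View pics/w25.png

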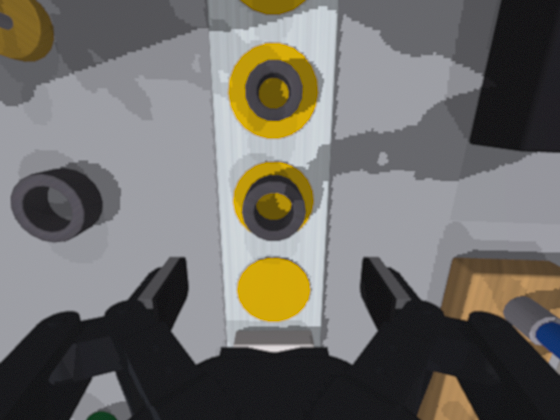

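{"api": "play_rows", "payload": {
  "deltas": [
    [[0,-0.02,-0.06,0,0,0,-1],[0,-0.05,-0.04,0,0,0,-1],[-0.005,-0.06,0,0,0,0,-1],[-0.01,-0.06,0,0,0,0,-1],[-0.01,-0.06,0,0,0,0,-1],[0,-0.045,0,0,0,0,-1],[0,0,0,0,0,0,-1],[0,0,0,0,0,0,-1]]
  ]
}}

```text
time_s: 30.35
ee_pos: [0.4521, -0.019, 0.1832]
orientation: [-0.004, 0.692, 0.721, -0.006]
ft_force: [-0.4, 0.3, -0.4]
opening: 0.0852
```

Run:
```python
from h import *
c=cap("wrist","w26.png")
go(.449,-.008,.1)
u,v=proj(c,[.449,-.008,.03]);g,x0,y0=ring(c,u,v,50,name="r7.png");print(u,v,x0,y0,dia(c,u,v))
```

```text
pos [ 0.452  -0.0191  0.1831] yaw 92.35 units [ 0.0189 -0.0023  0.1385] tilt [-0.0143 -0.0028 -0.9999]
273.3826272349632 180.61279785399356 223 130 0.9964630716618845
```

View pics/w26.png

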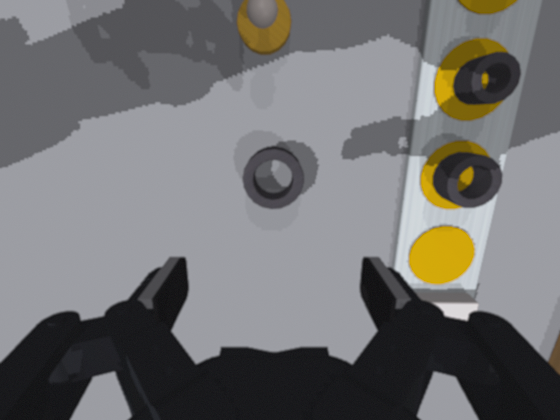

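View pics/r7.png

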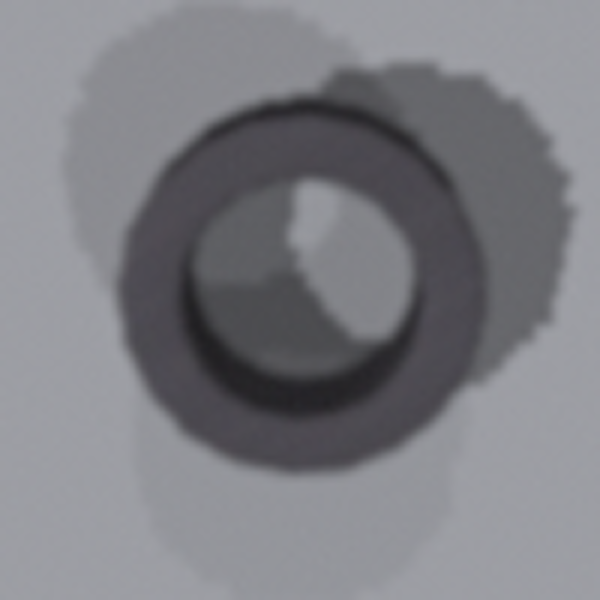

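{"api": "play_rows", "payload": {
  "deltas": [
    [[0.006,-0.003,0.03,-0.025,0,0,-1],[0.01,0,0.06,0,0,0,-1],[0.005,0,0.05,0,0,0,-1],[0,0,0.03,0,0,0,-1],[0,0,0,0,0,0,-1],[0,0,0,0,0,0,-1]]
  ]
}}

```text
time_s: 31.15
ee_pos: [0.4568, -0.0064, 0.0779]
orientation: [0.004, 0.692, 0.722, -0.001]
ft_force: [0.4, -0.2, -0.8]
opening: 0.0852
```

Run:
```python
from h import *
c=cap("wrist","w27.png")
go(.4487,-.006,.015);print(proj(c,[.4487,-.006,.03]))
```

```text
pos [ 0.4568 -0.0063  0.078 ] yaw 92.44 units [ 0.0017 -0.0138  0.105 ] tilt [ 0.0042 -0.0059 -1.    ]
[261.54771081 229.02658552]
```

View pics/w27.png

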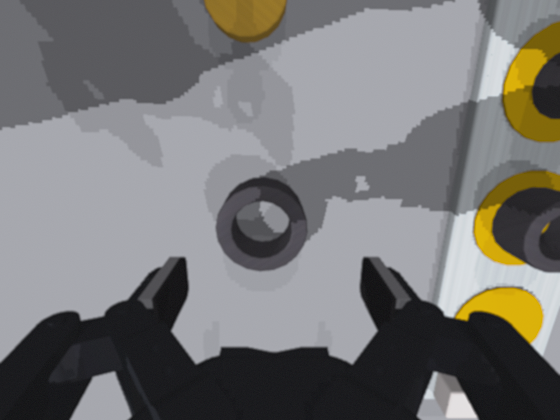

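{"api": "play_rows", "payload": {
  "deltas": [
    [[0.001,-0.013,0.015,0,0.01,0,-1],[0,0,0.03,0,0,0,-1],[0,0,0,0,0,0,-1],[0,0,0,0,0,0,-1]]
  ]
}}

```text
time_s: 31.7
ee_pos: [0.4497, -0.0061, 0.0521]
orientation: [0.003, 0.692, 0.722, 0.003]
ft_force: [-0.1, -0.3, -0.1]
opening: 0.0854
```

Run:
```python
from h import *
c=cap("wrist","w28.png")
go(.4487,-.006,.015);print(proj(c,[.4487,-.006,.03]))
```

```text
pos [ 0.4496 -0.0061  0.0521] yaw 92.43 units [ 0.0002 -0.002   0.0618] tilt [ 0.008  0.001 -1.   ]
[271.85218413 246.54508284]
```

View pics/w28.png

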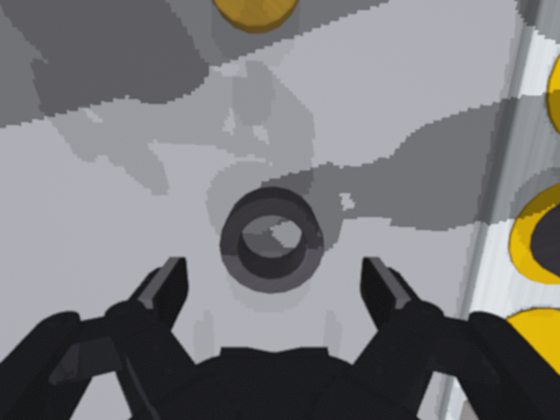

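{"api": "play_rows", "payload": {
  "deltas": [
    [[0,-0.0015,0.02,0.015,0,0,-1],[0,0,0.025,0,0,0,-1],[0,0,0.006,0,0,0,-1],[0,0,0,0,0,0,-1],[0,0,0,0,0,0,-1]]
  ]
}}

```text
time_s: 32.38
ee_pos: [0.4491, -0.0061, 0.0196]
orientation: [-0.0, 0.692, 0.722, 0.0]
ft_force: [0.1, -0.9, 0.3]
opening: 0.0856
```

Run:
```python
from h import *
c=cap("wrist","w29.png")
go(.4487,-.006,.014);print(proj(c,[.4487,-.006,.03]))
```

```text
pos [ 0.4492 -0.0061  0.0197] yaw 92.44 units [ 0.0001 -0.0008  0.0095] tilt [ 4.e-04  8.e-04 -1.e+00]
[273.07669182 275.55709037]
```

View pics/w29.png

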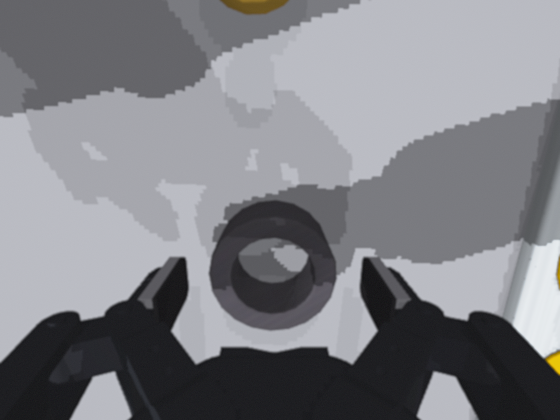

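{"api": "play_rows", "payload": {
  "deltas": [
    [[0,-0.0008,0.009,0,0,0,-1],[0,0,0.002,0,0,0,-1],[0,0,0,0,0,0,-0.2],[0,0,0,0,0,0,1],[0,0,0,0,0,0,1],[0,0,0,0,0,0,1],[0,0,0,0,0,0,1]]
  ]
}}

```text
time_s: 33.3
ee_pos: [0.4489, -0.006, 0.0139]
orientation: [-0.0, 0.692, 0.722, 0.001]
ft_force: [-0.9, -0.2, 0.7]
opening: 0.0609
```

Run:
```python
from h import *
c=cap("wrist","w30.png")
go(.6426,-.0894,.1)
```

```text
pos [ 0.4489 -0.006   0.0139] yaw 92.45 units [-0.1525  0.3168 -0.1434] tilt [ 0.0011  0.0016 -1.    ]
```

View pics/w30.png

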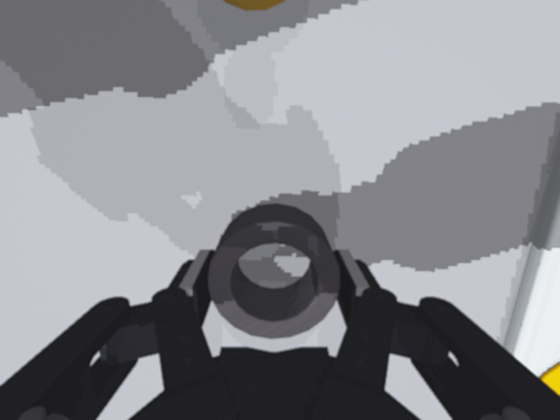

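{"api": "play_rows", "payload": {
  "deltas": [
    [[0,0,-0.04,0,0,0,1],[0,0,-0.07,0,0,0,1],[-0.03,0.04,-0.05,0,0,0,1],[-0.04,0.06,0,0,0,0,1],[-0.04,0.07,0,0,0,0,1],[-0.04,0.07,0,0,0,0,1],[-0.04,0.05,0,0,0,0,1],[0,0,0,0,0,0,1],[0,0,0,0,0,0,1]]
  ]
}}

```text
time_s: 34.48
ee_pos: [0.6222, -0.1111, 0.0978]
orientation: [-0.011, 0.69, 0.724, -0.007]
ft_force: [-0.9, 0.7, -4.7]
opening: 0.0607
```

Run:
```python
from h import *
c=cap("wrist","w31.png")
go(.6426,-.0894,.08)
padfit(c,[.6425,-.089])
```

```text
pos [ 0.6221 -0.1115  0.0979] yaw 92.73 units [0.0351 0.0366 0.0292] tilt [-0.0247  0.0036 -0.9997]
pad [ 0.6423 -0.0909] n 193 rms 0.00093 free [ 0.6427 -0.0898  0.0356]
```

View pics/w31.png

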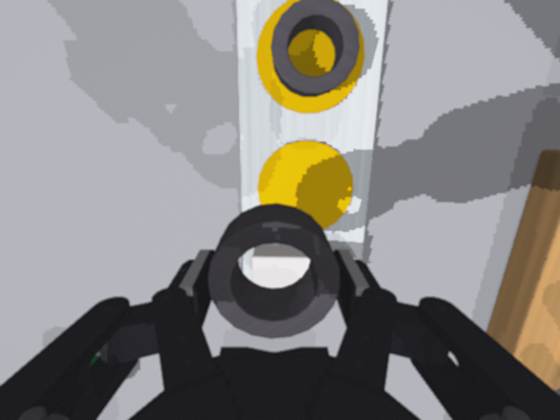

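Pad 4 at (.6427,-.0896), in line with the row. Moving over it.

{"api": "play_rows", "payload": {
  "deltas": [
    [[0.012,0.015,0.01,-0.04,0,0,1],[0.015,0.015,0.02,0,0,0,1],[0.005,0.005,0.03,0,0,0,1],[0,0,0.02,0,0,0,1],[0,0,0,0,0,0,1],[0,0,0,0,0,0,1]]
  ]
}}

```text
time_s: 35.28
ee_pos: [0.6407, -0.0855, 0.0447]
orientation: [-0.005, 0.689, 0.725, 0.001]
ft_force: [-0.3, 0.0, -4.3]
opening: 0.0601
```

Run:
```python
from h import *
c=cap("wrist","w32.png")
go(.6427,-.0893,.027)
padfit(c,[.6425,-.089])
```

```text
pos [ 0.6405 -0.0855  0.0447] yaw 92.94 units [-0.0068  0.0035  0.0294] tilt [-0.007   0.008  -0.9999]
pad [ 0.6426 -0.0908] n 161 rms 0.00052 free [ 0.6427 -0.0894  0.0356]
```

View pics/w32.png

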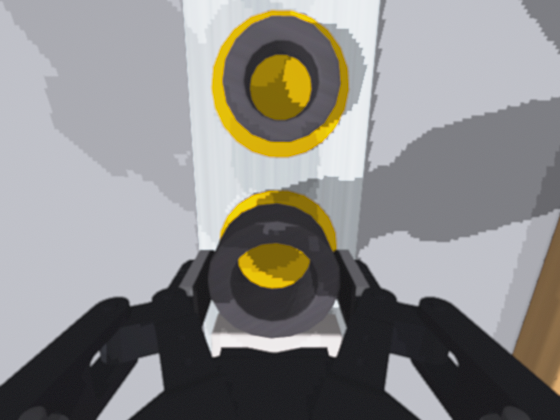

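{"api": "play_rows", "payload": {
  "deltas": [
    [[-0.0065,0.0035,0.01,-0.01,-0.015,0.01,1],[0,0,0.01,0,0,0,1],[0,0,0.005,0,0,0,1],[0,0,0,0,0,0,1],[0,0,0,0,0,0,1]]
  ]
}}

```text
time_s: 35.95
ee_pos: [0.6436, -0.0908, 0.0299]
orientation: [0.001, 0.691, 0.723, 0.0]
ft_force: [0.4, -0.1, -4.3]
opening: 0.0606
```

Run:
```python
from h import *
c=cap("wrist","w33.png")
go(.6427,-.0893,.027)
padfit(c,[.6425,-.089])
```

```text
pos [ 0.6436 -0.0908  0.03  ] yaw 92.54 units [ 0.0025 -0.0015  0.0049] tilt [ 1.4e-03 -9.0e-04 -1.0e+00]
pad [ 0.6428 -0.0907] n 187 rms 0.00054 free [ 0.6427 -0.0894  0.0356]
```

{"api": "play_rows", "payload": {
  "deltas": [
    [[0.003,-0.001,0.002,0,0,0,1],[0,0,0.002,0,0,0,1],[0,0,0.001,0,0,0,1],[0,0,0,0,0,0,1]]
  ]
}}

```text
time_s: 36.5
ee_pos: [0.6432, -0.0886, 0.0271]
orientation: [0.001, 0.691, 0.723, 0.0]
ft_force: [-0.5, 0.7, -4.1]
opening: 0.0603
```

Run:
```python
from h import *
go(.6427,-.0893,.027)
```

```text
pos [ 0.6432 -0.0886  0.0271] yaw 92.55 units [-0.0011 -0.0009  0.0002] tilt [ 2.e-03 -7.e-04 -1.e+00]
```

{"api": "play_rows", "payload": {
  "deltas": [
    [[-0.001,-0.0005,0.001,0,0,0,1],[0,0,0,0,0,0,0],[0,0,0,0,0,0,-0.6],[0,0,0,0,0,0,-1],[0,0,0,0,0,0,-1],[0,0,0,0,0,0,-1],[0,0,-0.04,0,0,0,-1],[0,0,-0.08,0,0,0,-1],[-0.03,0,-0.08,0,0,0,-1],[-0.05,0,0,0,0,0,-1],[0,0,0,0,0,0,-1],[0,0,0,0,0,0,-1]]
  ]
}}

```text
time_s: 38.0
ee_pos: [0.6474, -0.1371, 0.1539]
orientation: [0.004, 0.69, 0.723, 0.003]
ft_force: [0.1, 0.0, -1.0]
opening: 0.0854
```

Run:
```python
from h import *
c=cap("wrist","w34.png");go(.6427,-.15,.2)
for g in ([.6317,.1855],[.6352,.094],[.6389,.0023],[.6427,-.0894]): padfit(c,g)
```

```text
pos [ 0.6469 -0.1376  0.1536] yaw 92.67 units [-0.0204 -0.0073 -0.0774] tilt [ 0.0084 -0.0019 -1.    ]
pad [0.6317 0.1855] n 0 rms nan free [0.6317 0.1855 0.037 ]
pad [0.6352 0.094 ] n 0 rms nan free [0.6352 0.094  0.037 ]
pad [0.6393 0.0026] n 187 rms 0.00104 free [0.6393 0.0014 0.0355]
pad [ 0.645 -0.095] n 156 rms 0.00101 free [ 0.6444 -0.094   0.0357]
  return _methods._mean(a, axis=axis, dtype=dtype,
  ret = ret.dtype.type(ret / rcount)
```

View pics/w34.png

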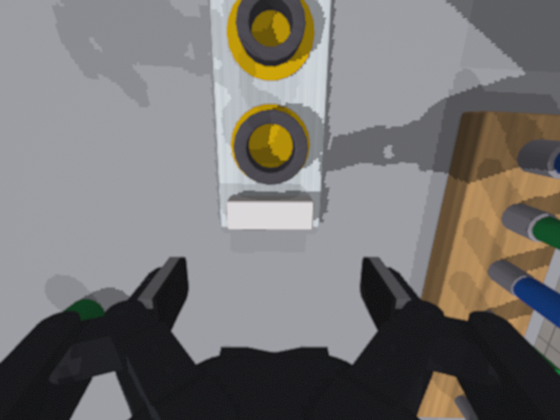

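```bash
cat > ov.py <<'E'
from h import *
import sys
def ov(fn,items,box):
    c=cap("wrist");im=cv2.resize(c["frame"],None,fx=4,fy=4,interpolation=cv2.INTER_CUBIC)
    for (x,y),r in items:
        for z,rad,col in ((.013,.0356,(255,0,255)),(.043,r,(0,255,0))):
            for t in np.linspace(0,2*np.pi,90):
                u=proj(c,[x+rad*np.cos(t),y+rad*np.sin(t),z]);cv2.circle(im,(int(u[0]*4+1.5),int(u[1]*4+1.5)),1,col,-1)
    a,b,d,e=box;cv2.imwrite("pics/"+fn,im[b*4:e*4,a*4:d*4])
E
python3 -c "
from ov import *
ov('o1.png',[((.6427,-.0894),.031),((.6389,.0023),.026)],(200,0,345,150))"
```

```text
(no output)
```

View pics/o1.png

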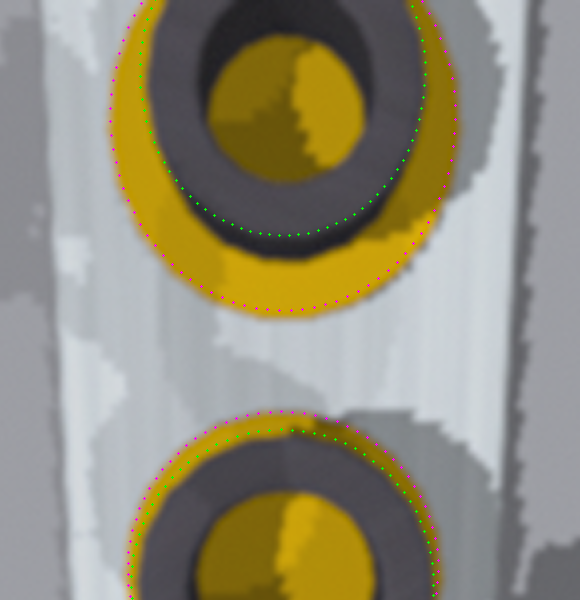

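{"api": "play_rows", "payload": {
  "deltas": [
    [[0.05,0,-0.04,0,0,0,-1],[0.08,0,-0.05,0,0,0,-1],[0.08,0,0,0,0,0,-1],[0.08,0,0,0,0,0,-1],[0.03,0,0,0,0,0,-1],[0,0,0,0,0,0,-1],[0,0,0,0,0,0,-1],[0,0,0,0,0,0,-1]]
  ]
}}

```text
time_s: 39.1
ee_pos: [0.6343, 0.0607, 0.203]
orientation: [0.0, 0.69, 0.723, -0.002]
ft_force: [0.3, 0.1, -0.3]
opening: 0.085
```

```bash
python3 -c "
from ov import *
c=cap('wrist','w35.png');go(.6,.1,.2)
ov('o2.png',[((.6317,.1857),.016),((.6352,.094),.021),((.6389,.0023),.026)],(200,30,345,180))
cap('side','s9.png')"
```

```text
pos [0.6343 0.0602 0.203 ] yaw 92.65 units [ 0.0689 -0.054   0.0049] tilt [-0.0019 -0.0036 -1.    ]
```

View pics/w35.png

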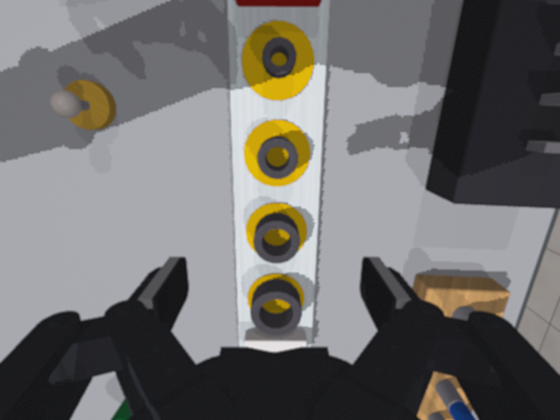

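View pics/o2.png

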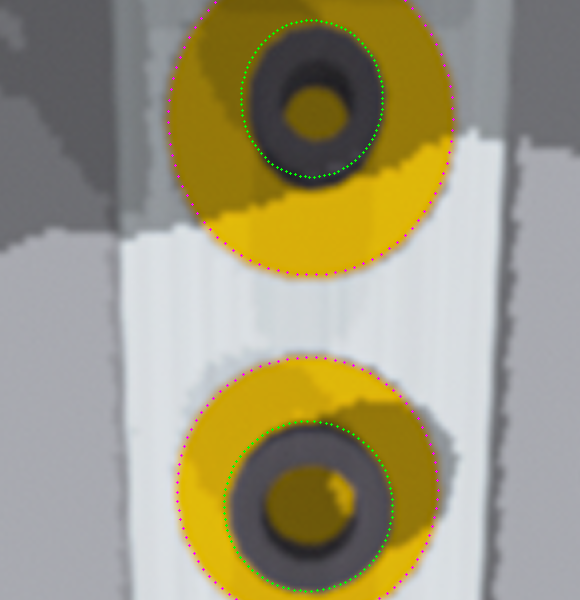

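View pics/s9.png

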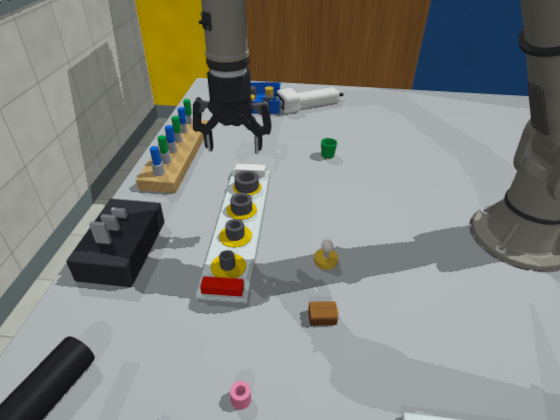

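```bash
python3 -c "
from h import *
print(arm.sense()['qvel'].round(3)); print(arm.finish_job())"
```

```text
[-0.007  0.    -0.01  -0.004 -0.005  0.     0.   ]
the job is handed in; nothing more can be done
None
```

I placed all four rings on the pads in size order: 32 mm next to the red block, then 42, 52 and 62 mm at the white-block end. I then let go of them and handed the job in at about 39 s of the 99 s allowed.

**Checks that agreed:**
- **Centring:** in the last wrist views each ring lies flat and sits within about 1–1.5 mm of its pad's centre.
- **Ring sizes:** the finger opening at each grasp (30, 40, 50 and 61 mm) matched the four sizes, always reading 1–2 mm under the true diameter.
- **Left alone:** the sphere was at the same pixels in the side view as at the start. The case, pot and pink ring were not touched.
- **Robot:** the gripper was open, clear of everything and nearly still at hand-in. Every wrist force reported after a move was under 6 N.

**Checks that disagreed:**
- **Pad positions:** the top, side and wrist cameras differed by 2–5 mm on where the pads are, partly beyond the stated 2 mm calibration. I used the wrist camera for both rings and pads.
- **Pad radius:** the wrist camera fitted the pads at 35.6 mm radius instead of 37 mm.
- **Later fit of the far pad:** with the 62 mm ring already covering part of it, one fit put that pad's centre about 5 mm off in y. I set that aside because an outline drawn at the earlier position matched the picture to within a millimetre or so.
- **Touch-down:** the force reading never clearly showed a ring touching its pad. I released at the height worked out from each grasp, so a ring may have dropped up to about 1 mm.

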